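# Draw out the parts washer's filter tray with the tray hook

### The job

The filter tray of the red parts washer has to come out for cleaning. Take the yellow T-handled hook from the blue tool stand, hook it into the finger hole of the tray's tab from above, and draw the tray out by at least 10 cm. Then hang the hook back in its free place on the stand; keep the hand off the washer and its tray, and leave everything else where it is.

Things in the scene. Friction and masses are not known exactly. Their poses are not given: they have to be found in the camera images.
- washer: Bench parts washer, fixed. Origin: centre of its footprint. Its front looks along own -x (about world +y); own y runs along the front, z up. Grey base 360 wide, face at own x -118 mm, the tray in a slot in it. Red open sink 400 wide (y), 356 deep (x), 175 to 285 above the bench, overhangs the base: front edge at own x -178. Black pump head and spout rise 110 above the rim at the back.
- filter_tray (a joint): How far the filter tray is drawn out of the washer, in m: 0 is fully home, 0.16 its stop. It starts within 12 mm of home, slides along the washer's own -x, keeps the place where it is left, and needs about 2 to 4 N.
- tab_hole (a point): Centre of the finger hole, on the top face of the tray's level aluminium tab, 87 mm above the bench; moves with the tray; axes as the washer's. Hole 32 mm dia, straight down; tab 4 thick, 74 wide (y), free edge 47 in front of the hole; open below. With the tray home the hole is 14 mm behind the sink's front edge, 88 below its underside: a tool must lean out to the front, 30 to 45 deg.
- tool_stand: Blue sheet-metal stand, fixed: base 220 x 100 mm, two upright plates 3 thick along own x at own y +-48.5, top edges 150 up, open between. Origin: centre of underside. Two places for T-handles, own x -50 and +50: the handle lies across both plates, along own y, between pointed teeth 7 high (centres 23 to each side), the shaft hanging between the plates.
- hook: Loose T-handled hook, 0.16 kg, hanging in either of the stand's two places, axes parallel to the stand's. Yellow handle 150 long (own y), 22 wide (x), 26 high (z); origin: centre of the handle, 163 mm above the bench as it hangs. From the handle's underside a steel shaft, 8 dia, runs 105 down own -z, then bends 60 deg towards own -x for a further 22 mm.
- hook_tip (a point): End of the hook's bent tip (centre of its round end, radius 4 mm), at (-19, 0, -129) mm in the hook's frame; axes as the hook's.
- hook_bend (a point): Where shaft and tip meet, on the centre line: (0, 0, -118) mm in the hook's frame.
- socket_wrench: T-handled socket wrench, black handle of the same size, hanging in the stand's other place; straight shaft, 20 mm socket at its foot; origin at the handle's centre. To be left alone.
- alternator: Car alternator, about 150 x 132 x 165 high, 4 kg, standing on the bench; origin at its underside. Bystander.
- spray_can: White and blue spray can, 66 diameter, 200 high; origin at its underside. Bystander.
- parts_tub: Grey plastic tub with white lid, 110 x 140 x 82; origin at its underside. Bystander.
- carton: Cardboard carton 110 x 160 x 70; origin at its underside. Bystander.
- wrench: Spanner 180 long lying along its own x on the bench between stand and washer; origin at its underside. Bystander.
- brush: Parts brush 170 long lying along its own x on the bench; origin at its underside. Bystander.
Things that resemble listed ones, but are neither listed nor needed, are in the scene too. There is more than one size of the hook; the one meant has the size given above.

How it is judged:
By the outcome, as a careful person would: the job done as asked, in the order asked, and still so for the second after the job is handed in, with the robot touching nothing.
It also fails if it takes over 54 s, if anything falls off the work surface, if the arm or the gripper's body presses on something with over 40 N, if the wrist force passes 120 N, or if a joint passes its speed limit or range.

### The arm

A 7-joint arm with a two-finger parallel gripper is mounted at the origin on the work surface. World frame = base frame: x ahead of the robot, y to its left, z up, the work surface at z = 0. Lengths are in m, angles in rad, forces in N, time in s.
With the tool pointing down it reaches from about 0.425 to 0.875 m from the base axis. Payload 4.7 kg.
Tool frame: the origin (TCP) lies on the centre line of the jaws, within the pads' length; the fingertips stand 14 mm ahead of it and the grasp point (between the pads) lies 5 mm behind it; z points along the fingers, x is the direction in which the jaws open and shut, and the axes are right-handed (so a half turn about z gives the same grasp; the last joint's range is limited). The gripper opens to 87 mm and grips with 3 to 60 N. Pads are 19 mm wide; open, the fingers measure 117 mm over their backs; the gripper's body (75 mm by 190 mm) begins 51 mm behind the grasp point.
Start: joints at [1.27, 0.321, -0.07, 1.45, 0.023, 1.371, -0.057], TCP at [0.201, -0.618, 0.201] pointing down, gripper open.
Joint ranges: [-2.86, 2.86], [-0.3, 2.09], [-1.38, 1.24], [0.06, 2.45], [-1.56, 4.7], [0.09, 2.05], [-2.69, 2.69]. Speed limits (rad/s): [2.57, 2.57, 3.14, 3.14, 3.14, 3.14, 3.14].

### API

Orientations are given as a rotation vector (axis times angle).
In Python, from bench import ctrl gives the robot as it stands.
- The arm moves only by the tool drive_tool, never from a script. Its argument "rows" is a list that holds one entry, the list of rows, each a list of 5 numbers: the shift along the tool's x, y, z scaled (see below), then the turn about the tool's z scaled (see below), then the closure in counts, from 0 (fully open) to 255 (shut). In form: [[[dx, dy, dz, spin, jaw], ...]]. A call has 1 to 20 rows; each row is the pose to reach, as a shift and turn from the pose commanded when the call began, along the tool's axes at that moment, turning the shorter way round; what a row does not reach only later rows make up. The controller multiplies each number of a shift by 300 mm and each number of a turn by pi rad. A row lasts 1/8 s, in which the tool goes at most 62.5 mm and 10.7 degrees, less where a joint would pass 70% of its speed; a pose out of reach is approached as far as the arm can. A call with a number of a shift or a turn outside -1 to 1 is refused whole. A call with a gripper value outside its range is refused whole. The fingers move at their own pace and stop on an object; "grip_force" is the grip in N (left out, the last holds). Time passes only in rows, so rows that repeat a pose let the fingers close. It gives the time, the measured TCP pose, the force and the opening at its end, in the units of the state.
- ctrl.get_state(): the state, without advancing time (a new reading comes with each control period).
- ctrl.get_image(name): name is "scene" or "top" or "wrist"; returns a dict with "img" (384x512x3 uint8, blue, green, red), "camera_matrix" (3x3 intrinsics, pixels), "R" (3x3) and "t" (3): a world point X has camera coordinates R X + t. Camera axes: x right, y down, z forward; pixel columns grow to the right and rows downward; lengths in m; the calibration is good to about 2 mm. A picture is of the moment at which its call begins. There is no depth.
- ctrl.close_job(): hands the job in, once; it reports no verdict.
The state is a dict: "time": time; "joint_positions": joint angles; "qd": joint speeds; "joint_torque": joint torques, N m; "position": TCP position; "tool_rot": TCP orientation; "ft_force": force on the tool from outside, world axes, zero at the start; "torque": the same for the moment, N m; "grip_width": opening from 0.0 (shut) to 1.0 (fully open).
Only numpy, scipy, OpenCV 4.12 (cv2) and the standard library are available. Lean on these libraries where they do the work, as an engineer would, in place of code of your own. Each camera call takes 0.05 s, during which the arm holds its last target.

## Working session

There is one attempt and no reset: what is moved stays moved. The work goes in short steps, Python scripts to look and compute and a tool call to move; the robot and the scene stay as the last step left them, time stands still between calls to the robot, and variables do not carry over. Pictures are saved under pics/ and viewed, and the job is handed in when it is done.

Besides the shell and the picture viewer there is one more tool, called after "Request:" as name([rows], argument=value, ...), one row to a line, values as JSON. drive_tool: Moves the arm, as the interface text tells. Its arguments: {"type":"object","properties":{"rows":{"type":"array"},"grip_force":{"type":"number"}},"required":["rows"]}

```bash
ls; mkdir -p pics
python3 - <<'E'
from bench import ctrl
import cv2,pickle
s=ctrl.get_state();print(s)
d={}
for n in ["scene","top","wrist"]:
    r=ctrl.get_image(n);d[n]=r;cv2.imwrite(f"pics/{n}0.png",r["img"]);print(n,r["camera_matrix"],r["R"],r["t"])
pickle.dump(d,open("d0.pkl","wb"))
E
```

```text
pics
{'time': 0.0, 'joint_positions': array([ 1.27009106,  0.32180968, -0.07007334,  1.45167005,  0.0226033 ,
        1.37078649, -0.05694785]), 'qd': array([ 0.00357815, -0.00051873, -0.00127144,  0.00030735,  0.00160203,
       -0.00018956,  0.00102543]), 'joint_torque': array([ 3.37410893e-04, -4.91288531e+01, -4.03884351e-01, -3.12524879e+01,
       -6.39935397e-02,  4.38676192e-02,  1.80741063e-04]), 'position': array([ 0.20102087, -0.61751646,  0.20027259]), 'tool_rot': array([-2.54134487e+00,  1.84519469e+00,  2.49049596e-03]), 'ft_force': array([ 0.30382519, -0.11323366, -0.09254329]), 'torque': array([0.01662347, 0.00538045, 0.04905122]), 'grip_width': 1.0014920501845077}
scene [[363.15827758   0.         259.80438376]
 [  0.         363.15827758 187.6336552 ]
 [  0.           0.           1.        ]] [[ 0.99913003 -0.04165404 -0.00202935]
 [-0.0398064  -0.9380411  -0.34423008]
 [ 0.01243496  0.3440114  -0.93888313]] [-0.49552838  0.1702086   1.11690087]
top [[420.91308161   0.         256.20501872]
 [  0.         420.91308161 191.28977042]
 [  0.           0.           1.        ]] [[ 0.00541536 -0.99998117  0.0028862 ]
 [-0.9869493  -0.00580926 -0.1609265 ]
 [ 0.16094024 -0.00197706 -0.98696217]] [0.13430472 0.4920017  1.55382258]
wrist [[299.14762949   0.         258.05141796]
 [  0.         299.14762949 194.88887569]
 [  0.           0.           1.        ]] [[ 0.30943282 -0.95092075 -0.00102735]
 [-0.91851289 -0.2991665   0.25852172]
 [-0.24614102 -0.07905147 -0.9660049 ]] [-0.64982024 -0.03029004  0.3891667 ]
```

View pics/scene0.png

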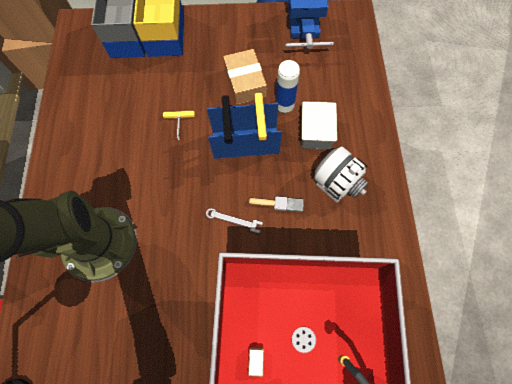

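View pics/top0.png

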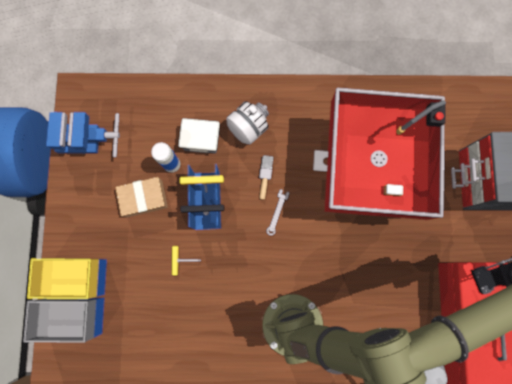

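View pics/wrist0.png

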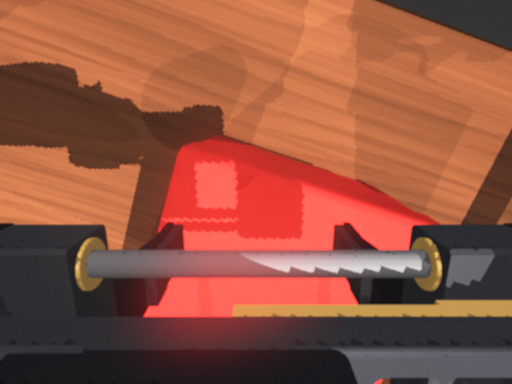

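Top view: the yellow hook hangs in the stand at about (201,180), with the black socket wrench at (201,208). A second, smaller yellow T lies on the bench at (178,260). The washer tab is at (320,160). I'll enlarge these areas.

```bash
cat > h.py <<'E'
import numpy as np,cv2
def ray(r,px):
    K=r["camera_matrix"];R=r["R"];t=r["t"]
    d=R.T@np.linalg.solve(K,[px[0],px[1],1.]);return -R.T@t,d/np.linalg.norm(d)
def onz(r,px,z):
    o,d=ray(r,px);return o+d*(z-o[2])/d[2]
def proj(r,X):
    c=r["R"]@np.asarray(X,float)+r["t"];p=r["camera_matrix"]@c;return p[:2]/p[2]
E
python3 - <<'E'
import pickle,cv2,numpy as np
from h import *
d=pickle.load(open("d0.pkl","rb"))
def crop(n,x0,y0,w,h,s):
    return cv2.resize(d[n]["img"][y0:y0+h,x0:x0+w],None,fx=s,fy=s,interpolation=cv2.INTER_CUBIC)
a=crop("top",150,140,100,110,5);b=crop("scene",150,80,140,100,5)
c=crop("top",300,80,60,150,4)
cv2.imwrite("pics/c1.png",a);cv2.imwrite("pics/c2.png",b);cv2.imwrite("pics/c3.png",c)
for n,z in(("top",.176),("scene",.176)):
    hsv=cv2.cvtColor(d[n]["img"],cv2.COLOR_BGR2HSV)
    m=cv2.inRange(hsv,(22,150,90),(35,255,255))
    k,l,st,ce=cv2.connectedComponentsWithStats(m)
    for i in range(1,k):
        if st[i,4]>40:
            pts=np.argwhere(l==i)[:,::-1].astype(np.float32);rc=cv2.minAreaRect(pts)
            bp=cv2.boxPoints(rc);e=[np.round(onz(d[n],p,z),3)[:2] for p in bp]
            print(n,ce[i].round(1),st[i],rc[1],e, 'c',onz(d[n],ce[i],.17).round(4), onz(d[n],ce[i],.01).round(4))
E
```

```text
top [214.3 180.6] [201 175  23   8  52] (6.675078392028809, 22.484474182128906) [array([0.503, 0.33 ]), array([0.527, 0.256]), array([0.505, 0.248]), array([0.48 , 0.322])] c [0.5069 0.2836 0.17  ] [0.5371 0.2995 0.01  ]
top [185.5 180.5] [179 176  19   9  63] (18.0, 8.0) [array([0.493, 0.405]), array([0.521, 0.406]), array([0.522, 0.343]), array([0.493, 0.343])] c [0.5067 0.3839 0.17  ] [0.5369 0.4109 0.01  ]
top [174.4 260.4] [172 246   7  30 115] (6.0, 29.0) [array([0.183, 0.418]), array([0.28 , 0.421]), array([0.28 , 0.401]), array([0.184, 0.398])] c [0.2316 0.4126 0.17  ] [0.2313 0.4428 0.01  ]
top [ 61.9 277.9] [  27  258   71   41 2679] (40.0, 70.0) [array([0.237, 0.907]), array([0.238, 0.672]), array([0.107, 0.663]), array([0.106, 0.895])] c [0.1717 0.7876 0.17  ] [0.1647 0.8595 0.01  ]
scene [156.1  16. ] [ 133    0   45   40 1049] (39.0, 44.0) [array([0.102, 0.786]), array([0.25, 0.78]), array([0.256, 0.615]), array([0.114, 0.621])] c [0.1814 0.7197 0.17  ] [0.129  0.8846 0.01  ]
scene [259.5 120.2] [255  93  11  47  88] (46.66724395751953, 7.4627790451049805) [array([0.496, 0.399]), array([0.518, 0.401]), array([0.525, 0.244]), array([0.503, 0.242])] c [0.5083 0.3092 0.17  ] [0.5117 0.4039 0.01  ]
```

View pics/c1.png

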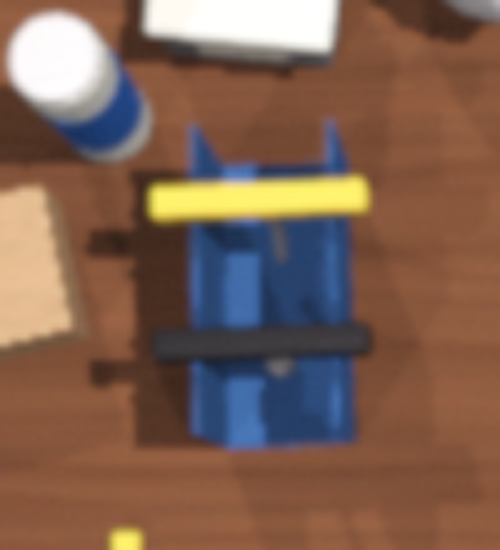

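View pics/c2.png

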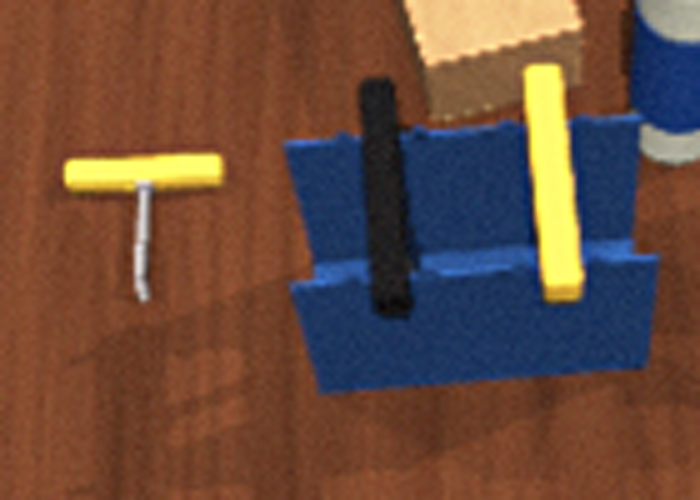

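View pics/c3.png

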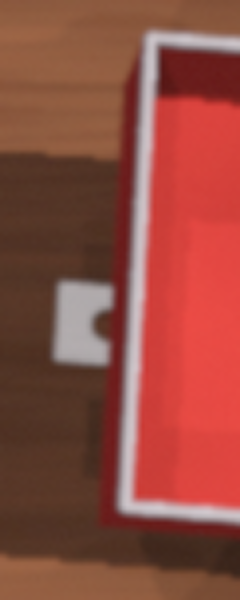

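Crop check on the two candidates. The yellow T on the stand, top (180..224, 180), is about 150 mm long and hangs free, so it fits. The one lying on the bench at (178,260) is only about 100 mm long, so it is the decoy. The bent tip can't be seen clearly. The tab's free edge is at about (313.5,160), and the hole, partly under the rim, is at about (326,161).

Run:
```python
import pickle,cv2,numpy as np
from h import *
d=pickle.load(open("d0.pkl","rb"));T=d["top"];S=d["scene"]
P=lambda n,x,y,z:onz(d[n],(x,y),z).round(4)
print("handle ends top",P("top",180,180.6,.176),P("top",224,179,.176))
c=lambda x,y:(150+x/5,80+y/5)
print("handle ends scene",P("scene",*c(543,66),.176),P("scene",*c(563,288),.176))
c=lambda x,y:(150+x/5,140+y/5)
print("black",P("top",*c(155,347),.176),P("top",*c(372,338),.176))
print("stand plate top ends",[P("top",*c(*q),.150) for q in((193,440),(350,440),(192,125),(330,122))])
c=lambda x,y:(300+x/4,80+y/4)
print("tab corners",[P("top",*c(*q),.087) for q in((57,281),(53,361),(107,323))])
print("rim front",[P("top",*c(*q),.285) for q in((148,33),(120,510))])
c2=d["scene"]
print("rim scene",[P("scene",*q,.285) for q in((219,255),(398,259))])
print("rim back top",[P("top",*q,.285) for q in((445,102),(442,216))])
print("wrench",[P("top",*q,.005) for q in((285,191),(270,234))],"brush",[P("top",*q,.01) for q in((267,155),(263,198))],"can top",P("top",161,151,.2),"alt",P("top",245,120,.1),"tub",P("top",198,135,.08))
hsv=cv2.cvtColor(T["img"],cv2.COLOR_BGR2HSV)
```

```text
handle ends top [0.505 0.402 0.176] [0.5116 0.2494 0.176 ]
handle ends scene [0.5093 0.3989 0.176 ] [0.5147 0.2483 0.176 ]
black [0.4045 0.3951 0.176 ] [0.4116 0.2463 0.176 ]
stand plate top ends [array([0.3428, 0.3711, 0.15  ]), array([0.3434, 0.2622, 0.15  ]), array([0.5665, 0.3788, 0.15  ]), array([0.5693, 0.2808, 0.15  ])]
tab corners [array([ 0.64  , -0.0786,  0.087 ]), array([ 0.5637, -0.0737,  0.087 ]), array([ 0.6001, -0.1245,  0.087 ])]
rim front [array([ 0.8005, -0.1296,  0.285 ]), array([ 0.4004, -0.0971,  0.285 ])]
rim scene [array([ 0.4002, -0.1021,  0.285 ]), array([ 0.8017, -0.128 ,  0.285 ])]
rim back top [array([ 0.7547, -0.4865,  0.285 ]), array([ 0.3754, -0.4516,  0.285 ])]
wrench [array([0.4987, 0.0256, 0.005 ]), array([0.3325, 0.0836, 0.005 ])] brush [array([0.6402, 0.0956, 0.01  ]), array([0.4701, 0.1107, 0.01  ])] can top [0.604  0.4667 0.2   ] alt [0.7515 0.1806 0.1   ] tub [0.6983 0.3577 0.08  ]
```

```bash
cat >> h.py <<'E'
from scipy.spatial.transform import Rotation as Ro
def plan(s,target,yaw=None):
    """numbers for a shift to target (world) and tool-x yaw (deg), from state s"""
    R=Ro.from_rotvec(s["tool_rot"]).as_matrix();dd=R.T@(np.array(target)-s["position"])/.3
    cy=np.degrees(np.arctan2(R[1,0],R[0,0]));sp=0
    if yaw is not None:
        sp=-(((yaw-cy)+180)%360-180)/180
    print("pos",s["position"].round(4),"yaw",round(cy,2),"tilt",np.degrees(np.arccos(-R[2,2])).round(2),"F",s["ft_force"].round(1),"grip",round(s["grip_width"]*87,1),"t",round(s["time"],2))
    print("shift",dd.round(4),"spin",round(sp,4))
E
python3 - <<'E'
from h import *
from bench import ctrl
s=ctrl.get_state()
plan(s,[.2,-.618,.42]);plan(s,[.35,-.35,.42],2.3)
E
```

```text
pos [ 0.2011 -0.6177  0.2005] yaw -71.96 tilt 0.08 F [ 0.   0.3 -0.6] grip 87.1 t 0.15
shift [-0.0011  0.0038 -0.7316] spin 0
pos [ 0.2011 -0.6177  0.2005] yaw -71.96 tilt 0.08 F [ 0.   0.3 -0.6] grip 87.1 t 0.15
shift [-0.6957 -0.7482 -0.7307] spin -0.4126
```

Request:
drive_tool([
  [[0, 0, -0.2, 0, 0], [0, 0, -0.4, 0, 0], [0, 0, -0.6, 0, 0], [0, 0, -0.73, 0, 0], [-0.15, -0.16, -0.73, -0.06, 0], [-0.3, -0.32, -0.73, -0.12, 0], [-0.45, -0.48, -0.73, -0.18, 0], [-0.6, -0.64, -0.73, -0.24, 0], [-0.7, -0.75, -0.73, -0.3, 0], [-0.7, -0.75, -0.73, -0.36, 0], [-0.7, -0.75, -0.73, -0.41, 0]],
])

```text
time: 1.52
position: [0.3505, -0.3478, 0.4204]
tool_rot: [3.14, 0.062, -0.0]
ft_force: [-0.0, -0.3, -0.4]
grip_width: 1.001
```

Run:
```python
from h import *
from bench import ctrl
s=ctrl.get_state()
plan(s,[.45,-.06,.42],2.3)
plan(s,[.60,-.06,.42],2.3)
```

```text
pos [ 0.3505 -0.3478  0.4204] yaw 2.27 tilt 0.04 F [-0.  -0.3 -0.4] grip 87.1 t 1.52
shift [ 3.693e-01 -9.453e-01  7.000e-04] spin -0.0002
pos [ 0.3505 -0.3478  0.4204] yaw 2.27 tilt 0.04 F [-0.  -0.3 -0.4] grip 87.1 t 1.52
shift [ 8.689e-01 -9.255e-01  5.000e-04] spin -0.0002
```

Request:
drive_tool([
  [[0.15, -0.15, 0, 0, 0], [0.3, -0.3, 0, 0, 0], [0.45, -0.45, 0, 0, 0], [0.6, -0.6, 0, 0, 0], [0.75, -0.75, 0, 0, 0], [0.87, -0.93, 0, 0, 0], [0.87, -0.93, 0, 0, 0], [0.87, -0.93, 0, 0, 0]],
])

```text
time: 2.52
position: [0.6021, -0.0611, 0.4198]
tool_rot: [3.141, 0.053, -0.002]
ft_force: [0.3, -0.1, -0.1]
grip_width: 1.002
```

Run:
```python
from h import *
from bench import ctrl
import pickle
s=ctrl.get_state()
plan(s,[.508,.2,.42],2.3)
r=ctrl.get_image("wrist");pickle.dump(r,open("w1.pkl","wb"));cv2.imwrite("pics/w1.png",r["img"])
```

```text
pos [ 0.6021 -0.0611  0.4198] yaw 1.92 tilt 0.07 F [ 0.3 -0.1 -0.1] grip 87.1 t 2.52
shift [-2.842e-01 -8.804e-01 -5.000e-04] spin -0.0021
```

View pics/w1.png

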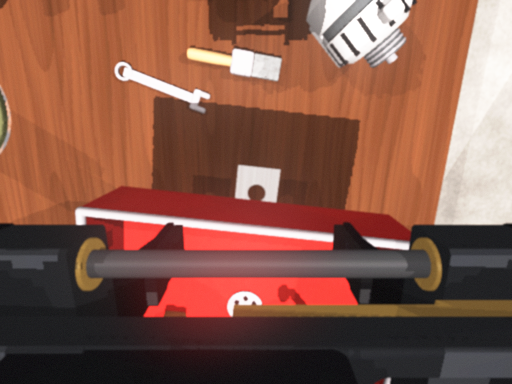

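The tab is clear here: corners at about (237,165) and (280,168), hole at about (257,192). The sink's lower front edge cuts in at row 200.

Run:
```python
from h import *
import pickle
r=pickle.load(open("w1.pkl","rb"))
im=cv2.resize(r["img"][150:240,60:430],None,fx=1,fy=1)
c=cv2.resize(r["img"][155:215,220:300],None,fx=8,fy=8,interpolation=cv2.INTER_CUBIC);cv2.imwrite("pics/w1c.png",c)
c=cv2.resize(r["img"][190:260,60:420],None,fx=2.2,fy=2.2,interpolation=cv2.INTER_CUBIC);cv2.imwrite("pics/w1d.png",c)
```

```text
(no output)
```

View pics/w1c.png

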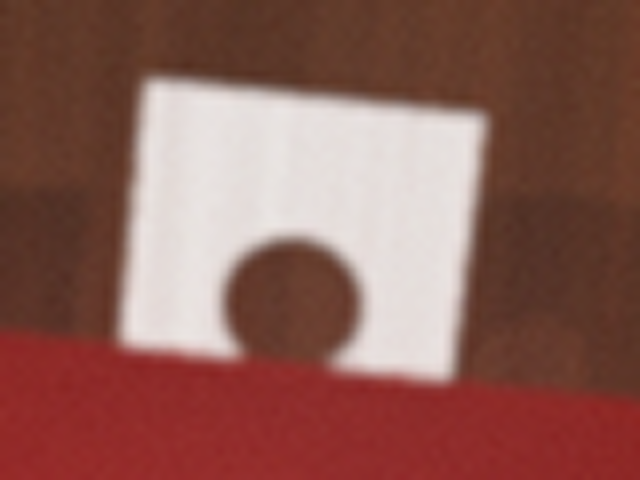

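View pics/w1d.png

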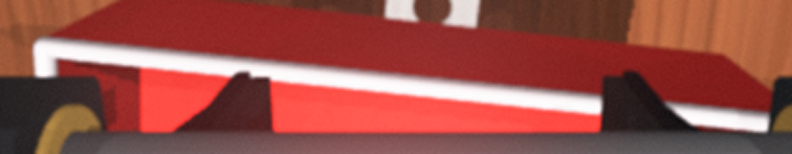

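Run:
```python
from h import *
import pickle
r=pickle.load(open("w1.pkl","rb"))
q=lambda x,y:(220+(x+.5)/8-.5,155+(y+.5)/8-.5)
A=[onz(r,q(*p),.087) for p in((145,77),(488,112),(291,303),(291,236))]
print(np.round(A,4)); m=(A[0]+A[1])/2; e=A[1]-A[0];print(np.linalg.norm(e),np.degrees(np.arctan2(e[1],e[0])),np.linalg.norm(m-A[2]))
d=(A[2]-m);print("tab axis",d/np.linalg.norm(d))
q2=lambda x,y:(60+(x+.5)/2.2-.5,190+(y+.5)/2.2-.5)
B=[onz(r,q2(*p),.175) for p in((110,2),(720,55))]
print("lower edge",np.round(B,4)); C=[onz(r,q2(*p),.285) for p in((42,40),(600,97))];print("rim",np.round(C,4))
e=B[1]-B[0];print(np.degrees(np.arctan2(e[1],e[0])))
```

```text
[[ 0.5677 -0.0751  0.087 ]
 [ 0.6425 -0.0803  0.087 ]
 [ 0.601  -0.1247  0.087 ]
 [ 0.6005 -0.1094  0.087 ]]
0.07498969367342555 -3.961910222265384 0.04718002838197826
tab axis [-0.08766807 -0.99614974  0.        ]
lower edge [[ 0.3854 -0.1063  0.175 ]
 [ 0.7993 -0.1299  0.175 ]]
rim [[ 0.4045 -0.0977  0.285 ]
 [ 0.6895 -0.119   0.285 ]]
-3.2532972908511937
```

Request:
drive_tool([
  [[0, -0.2, 0, 0, 0], [-0.06, -0.4, 0, 0, 0], [-0.12, -0.6, 0, 0, 0], [-0.2, -0.75, 0, 0, 0], [-0.28, -0.9, 0, 0, 0], [-0.28, -0.9, 0, 0, 0], [-0.28, -0.9, 0, 0, 0]],
])

```text
time: 3.45
position: [0.5102, 0.2033, 0.4206]
tool_rot: [3.139, 0.045, 0.002]
ft_force: [-0.7, -1.0, -1.9]
grip_width: 0.996
```

Run:
```python
from h import *
from bench import ctrl
import pickle
s=ctrl.get_state()
plan(s,[.508,.3,.38],2.3)
r=ctrl.get_image("wrist");pickle.dump(r,open("w2.pkl","wb"));cv2.imwrite("pics/w2.png",r["img"])
```

```text
pos [0.5102 0.2033 0.4206] yaw 1.63 tilt 0.13 F [-0.7 -1.  -1.9] grip 86.7 t 3.45
shift [ 0.0017 -0.3227  0.1348] spin -0.0037
```

View pics/w2.png

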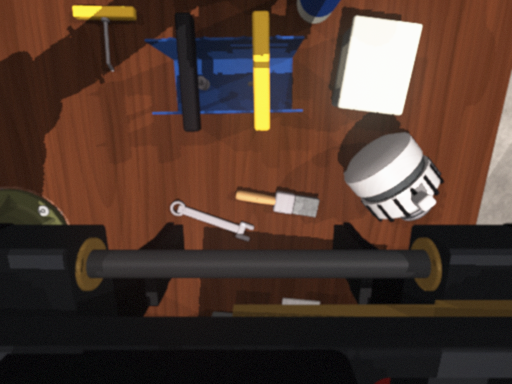

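Run:
```python
from h import *
import pickle
r=pickle.load(open("w2.pkl","rb"))
c=cv2.resize(r["img"][0:140,140:320],None,fx=4,fy=4,interpolation=cv2.INTER_CUBIC);cv2.imwrite("pics/w2c.png",c)
hsv=cv2.cvtColor(r["img"],cv2.COLOR_BGR2HSV)
m=cv2.inRange(hsv,(20,120,80),(36,255,255));m[:, :240]=0;m[:,285:]=0;m[140:]=0
pts=cv2.findNonZero(m);rc=cv2.minAreaRect(pts);print(rc)
bp=cv2.boxPoints(rc);W=[onz(r,p,.176) for p in bp];print(np.round(W,4))
for z in (.163,.176): print(z,onz(r,rc[0],z))
```

```text
((261.1585693359375, 70.0618896484375), (120.03499603271484, 16.756389617919922), 88.93909454345703)
[[0.4978 0.4007 0.176 ]
 [0.519  0.4017 0.176 ]
 [0.5276 0.253  0.176 ]
 [0.5042 0.2519 0.176 ]]
0.163 [0.51206231 0.33217441 0.163     ]
0.176 [0.5119674  0.33045218 0.176     ]
```

View pics/w2c.png

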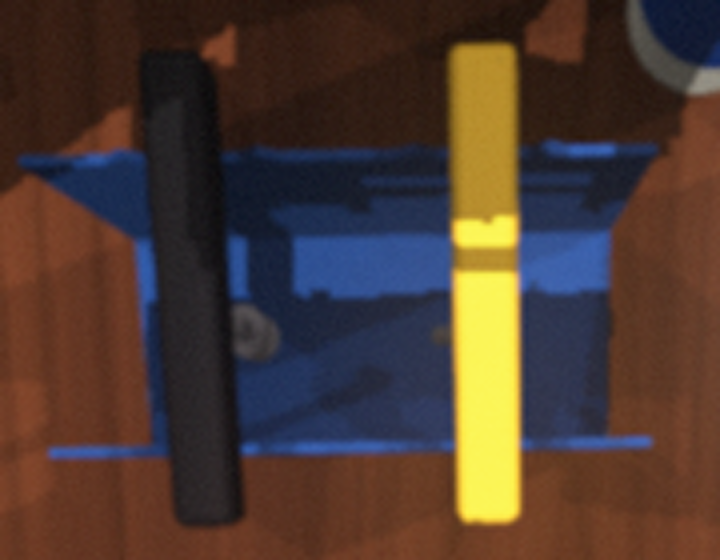

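The crop shows the hook's steel tip just left of the yellow handle at crop (440,335), so own -x points to world -x. Handle centre is (0.511,0.326) and its yaw about 2.5°. I'll grip 32 mm from the centre on the +y side, between the plates.

Run:
```python
from h import *
from bench import ctrl
s=ctrl.get_state()
plan(s,[.5097,.358,.24],2.5)
plan(s,[.5097,.358,.162],2.5)
```

```text
pos [0.5105 0.2029 0.4203] yaw 1.57 tilt 0.09 F [ 0.1 -0.2  0.5] grip 87.0 t 3.5
shift [ 0.011  -0.5178  0.6004] spin -0.0051
pos [0.5105 0.2029 0.4203] yaw 1.57 tilt 0.09 F [ 0.1 -0.2  0.5] grip 87.0 t 3.5
shift [ 0.0109 -0.5182  0.8604] spin -0.0051
```

Request:
drive_tool([
  [[0, -0.18, 0.1, -0.004, 0], [0.01, -0.35, 0.2, -0.004, 0], [0.01, -0.52, 0.3, -0.004, 0], [0.01, -0.52, 0.48, -0.004, 0], [0.01, -0.52, 0.62, -0.004, 0], [0.01, -0.52, 0.72, -0.004, 0], [0.01, -0.52, 0.72, -0.004, 0]],
])

```text
time: 4.38
position: [0.508, 0.3581, 0.2013]
tool_rot: [3.137, 0.064, -0.007]
ft_force: [0.8, 1.0, 0.2]
grip_width: 1.001
```

Run:
```python
from h import *
from bench import ctrl
s=ctrl.get_state()
plan(s,[.5097,.358,.162],2.5)
r=ctrl.get_image("wrist");cv2.imwrite("pics/w3.png",r["img"])
```

```text
pos [0.508  0.3581 0.2013] yaw 2.34 tilt 0.34 F [0.8 1.  0.2] grip 87.1 t 4.38
shift [0.0062 0.0002 0.1309] spin -0.0009
```

View pics/w3.png

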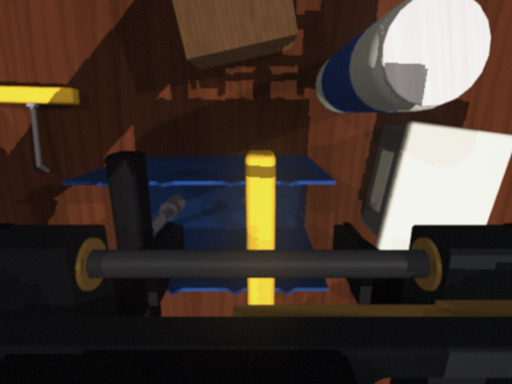

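The handle runs centred between the fingers at column 261, so I'm descending and gripping.

Request:
drive_tool([
  [[0.005, 0, 0.07, 0, 0], [0.005, 0, 0.13, 0, 0], [0.005, 0, 0.13, 0, 0], [0.005, 0, 0.13, 0, 255], [0.005, 0, 0.13, 0, 255], [0.005, 0, 0.13, 0, 255], [0.005, 0, 0.13, 0, 255], [0.005, 0, 0.13, 0, 255], [0.005, 0, 0.13, 0, 255]],
], grip_force=50)

```text
time: 5.55
position: [0.5089, 0.3617, 0.1653]
tool_rot: [3.141, 0.07, -0.0]
ft_force: [0.4, -0.1, -0.1]
grip_width: 0.397
```

Run:
```python
from h import *
from bench import ctrl
s=ctrl.get_state()
plan(s,[.5097,.358,.162],2.5)
```

```text
pos [0.5089 0.3617 0.1653] yaw 2.55 tilt 0.01 F [ 0.4 -0.1 -0.1] grip 34.6 t 5.55
shift [0.002  0.0125 0.011 ] spin 0.0003
```

Request:
drive_tool([
  [[0, 0, 0, 0, 255], [0, 0, 0, 0, 255], [0, 0, 0, 0, 255]],
])

```text
time: 5.92
position: [0.5089, 0.3617, 0.1652]
tool_rot: [3.141, 0.07, -0.0]
ft_force: [-0.8, 0.3, -0.3]
grip_width: 0.066
```

Run:
```python
from h import *
from bench import ctrl
s=ctrl.get_state()
plan(s,[.5097,.358,.162],2.5)
```

```text
pos [0.5089 0.3617 0.1652] yaw 2.56 tilt 0.01 F [-0.8  0.3 -0.3] grip 5.7 t 5.92
shift [0.002  0.0125 0.0108] spin 0.0003
```

Run:
```python
from h import *
from bench import ctrl
import pickle
d={n:ctrl.get_image(n) for n in("wrist","top","scene")};pickle.dump(d,open("d4.pkl","wb"))
a=d["wrist"]["img"];cv2.imwrite("pics/w4.png",a)
b=cv2.resize(d["top"]["img"][130:250,140:260],None,fx=3.2,fy=3.2,interpolation=cv2.INTER_CUBIC);c=cv2.resize(d["scene"]["img"][60:180,190:310],None,fx=3.2,fy=3.2,interpolation=cv2.INTER_CUBIC)
cv2.imwrite("pics/t4.png",np.hstack([b,c]))
print(ctrl.get_state()["grip_width"]*87)
```

```text
1.3646523087554356
```

View pics/w4.png

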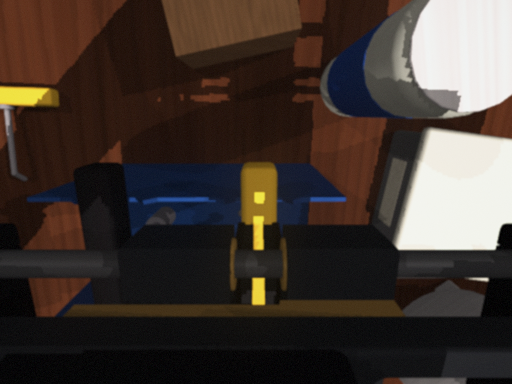

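View pics/t4.png

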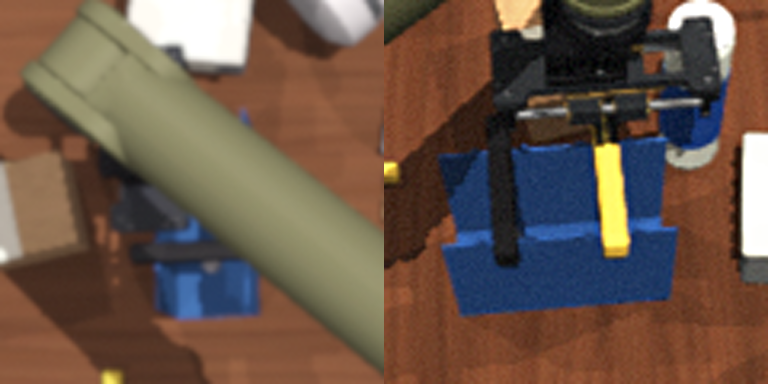

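Run:
```python
from h import *
from bench import ctrl
import pickle
d=pickle.load(open("d4.pkl","rb"));r=d["wrist"];s=ctrl.get_state()
print(s["position"],s["joint_positions"].round(3),s["grip_width"])
print("cam",-r["R"].T@r["t"])
R=Ro.from_rotvec(s["tool_rot"]).as_matrix();p=s["position"]
for n,o in(("tcp",0),("tip",.014),("grasp",-.005),("body",-.056)):
    X=p+R@[0,0,o];print(n,X.round(4),proj(r,X).round(1),proj(d["scene"],X).round(1),[proj(r,X+R@[a,0,0]).round(0) for a in(-.0435,.0435)])
for X in([.5077,.4007,.176],[.5077,.4007,.15],[.511,.326,.176],[.5143,.2508,.176]):print(X,proj(r,X).round(1),proj(d["scene"],X).round(1))
w=cv2.resize(r["img"][140:330,180:340],None,fx=3.1,fy=3.1,interpolation=cv2.INTER_CUBIC);sc=cv2.resize(d["scene"]["img"][60:150,210:290],None,fx=5,fy=5,interpolation=cv2.INTER_CUBIC)
cv2.imwrite("pics/w4c.png",w);cv2.imwrite("pics/s4c.png",sc)
```

```text
[0.50894297 0.36173243 0.16528205] [ 1.000e-03  4.050e-01 -8.490e-01  1.545e+00  3.090e-01  1.333e+00
 -8.370e-01] 0.015685658721326847
cam [0.50671561 0.43194922 0.3480106 ]
tcp [0.5089 0.3617 0.1653] [256.7 226.4] [259.  105.8] [array([190., 226.]), array([324., 226.])]
tip [0.5089 0.3617 0.1513] [256.8 219.1] [259.  108.3] [array([194., 219.]), array([319., 219.])]
grasp [0.5089 0.3617 0.1703] [256.6 229.2] [259.  104.8] [array([188., 229.]), array([325., 229.])]
body [0.5089 0.3617 0.2213] [256.1 269.4] [258.9  94.9] [array([164., 269.]), array([349., 269.])]
[0.5077, 0.4007, 0.176] [257.3 170.2] [258.   92.7]
[0.5077, 0.4007, 0.15] [257.4 163.2] [258.1  97.7]
[0.511, 0.326, 0.176] [257.4 284.3] [260.2 114.2]
[0.5143, 0.2508, 0.176] [257.4 378.1] [262.4 136.8]
```

View pics/w4c.png

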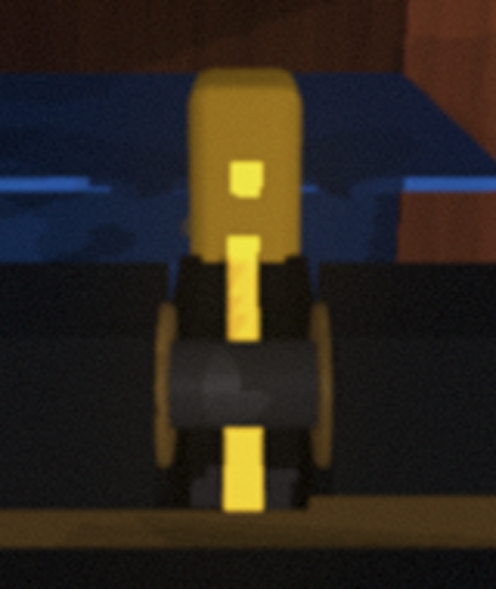

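View pics/s4c.png

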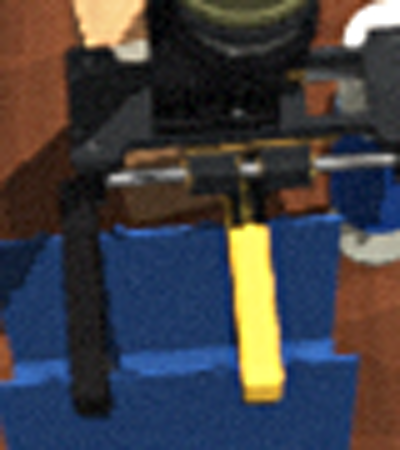

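Run:
```python
from h import *
from bench import ctrl
import pickle
d=pickle.load(open("d4.pkl","rb"))
sc=cv2.resize(d["scene"]["img"][85:125,235:285],None,fx=14,fy=14,interpolation=cv2.INTER_CUBIC)
cv2.imwrite("pics/s4d.png",sc)
```

```text
(no output)
```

View pics/s4d.png

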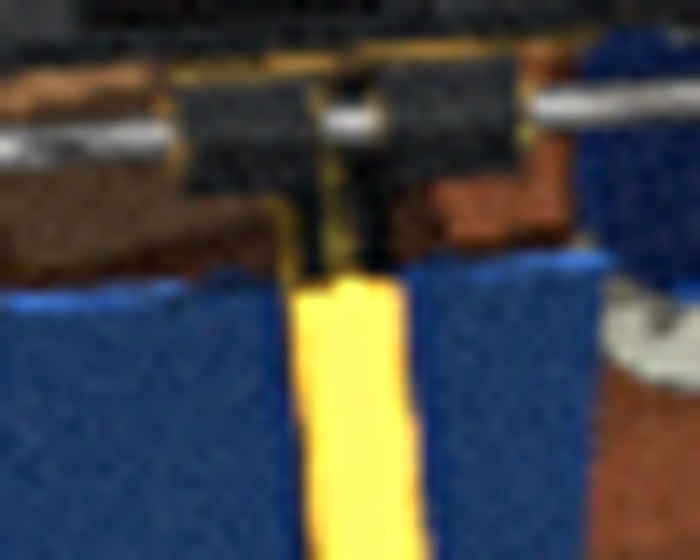

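Both views show the fingers meeting the handle's top face, and the opening reads nearly shut, so this grasp is doubtful. I'll test it with a small lift.

Request:
drive_tool([
  [[0, 0, -0.05, 0, 255], [0, 0, -0.1, 0, 255], [0, 0, -0.1, 0, 255]],
])

```text
time: 6.45
position: [0.5098, 0.3628, 0.1977]
tool_rot: [-3.139, -0.07, -0.005]
ft_force: [-0.7, -0.3, -0.3]
grip_width: 0.011
```

Run:
```python
from h import *
from bench import ctrl
import pickle
d={n:ctrl.get_image(n) for n in("wrist","scene")};pickle.dump(d,open("d5.pkl","wb"))
plan(ctrl.get_state(),[.51,.358,.162])
w=cv2.resize(d["wrist"]["img"][130:330,160:360],None,fx=2.2,fy=2.2,interpolation=cv2.INTER_CUBIC)
sc=cv2.resize(d["scene"]["img"][75:145,225:285],None,fx=6.2857,fy=6.2857,interpolation=cv2.INTER_CUBIC)
cv2.imwrite("pics/s5.png",np.hstack([w,sc]))
```

```text
pos [0.5091 0.3618 0.1957] yaw 2.56 tilt 0.04 F [-0.1 -0.2 -0.9] grip 0.6 t 6.55
shift [0.0023 0.0129 0.1125] spin 0
```

View pics/s5.png

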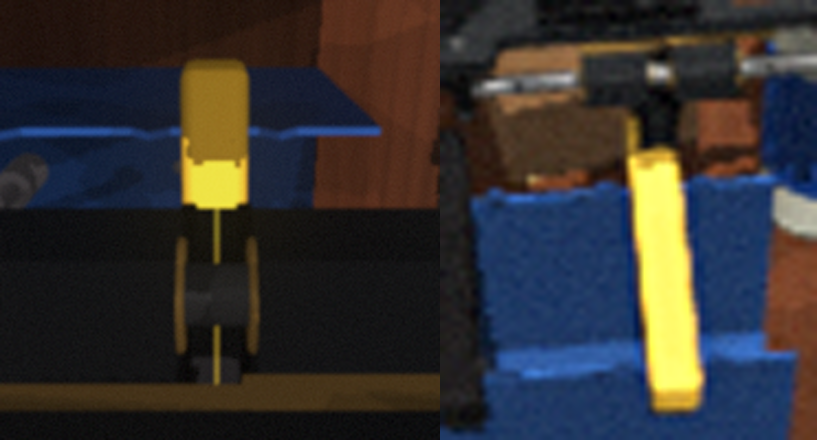

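Run:
```python
from h import *
import pickle
from scipy.optimize import fsolve
for f,p,rw,rs in(("d4.pkl",[.5089,.3617,.1652],223,104.6),("d5.pkl",[.5091,.3618,.1957],222.3,98.9)):
    d=pickle.load(open(f,"rb"))
    g=lambda v:[proj(d["wrist"],[p[0],p[1]+v[0],p[2]+v[1]])[1]-rw,proj(d["scene"],[p[0],p[1]-v[0],p[2]+v[1]])[1]-rs]
    print(fsolve(g,[0.005,-.01]))
```

```text
[0.01108957 0.02349291]
[0.01118192 0.02215491]
```

The two-view fix puts the real fingertips about 22 mm behind the reported TCP, where the text says 14 mm ahead. The jaws closed above the handle, which explains the empty grasp, and nothing moved. I'll use a 36 mm offset from here on, reopen and go down to reported z = 0.126.

Request:
drive_tool([
  [[0, 0.01, 0, 0, 0], [0, 0.01, 0, 0, 0], [0, 0.01, 0, 0, 0], [0, 0.01, 0, 0, 0], [0, 0.01, 0, 0, 0], [0, 0.01, 0, 0, 0], [0, 0.01, 0, 0, 0], [0, 0.01, 0, 0, 0], [0, 0.01, 0, 0, 0]],
])

```text
time: 7.68
position: [0.5091, 0.3588, 0.1953]
tool_rot: [3.141, 0.07, 0.0]
ft_force: [-0.3, 0.8, 0.5]
grip_width: 0.94
```

Run:
```python
from h import *
from bench import ctrl
plan(ctrl.get_state(),[.5097,.358,.126],2.5)
```

```text
pos [0.5091 0.3588 0.1953] yaw 2.56 tilt 0.0 F [-0.3  0.8  0.5] grip 81.8 t 7.67
shift [0.0019 0.0027 0.231 ] spin 0.0003
```

Request:
drive_tool([
  [[0, 0, 0.08, 0, 0], [0, 0, 0.15, 0, 0], [0, 0, 0.19, 0, 0], [0, 0, 0.23, 0, 0], [0, 0, 0.23, 0, 0]],
])

```text
time: 8.3
position: [0.5087, 0.3584, 0.1254]
tool_rot: [3.14, 0.07, -0.002]
ft_force: [0.6, -0.5, 0.3]
grip_width: 0.999
```

Request:
drive_tool([
  [[0, 0, 0, 0, 255], [0, 0, 0, 0, 255], [0, 0, 0, 0, 255], [0, 0, 0, 0, 255], [0, 0, 0, 0, 255], [0, 0, 0, 0, 255], [0, 0, 0, 0, 255], [0, 0, 0, 0, 255], [0, 0, 0, 0, 255]],
], grip_force=50)

```text
time: 9.43
position: [0.5091, 0.3587, 0.1263]
tool_rot: [3.141, 0.07, 0.0]
ft_force: [0.6, 0.3, -0.4]
grip_width: 0.245
```

Run:
```python
from h import *
from bench import ctrl
plan(ctrl.get_state(),[.51,.1,.35],2.5)
```

```text
pos [0.5091 0.3587 0.1263] yaw 2.55 tilt 0.0 F [ 0.6  0.3 -0.4] grip 21.3 t 9.43
shift [-0.0355  0.8617 -0.7457] spin 0.0003
```

Grip is at 21.3 mm on the 22 mm handle. Lifting.

Request:
drive_tool([
  [[0, 0, -0.1, 0, 255], [0, 0, -0.25, 0, 255], [0, 0, -0.4, 0, 255], [0, 0, -0.5, 0, 255], [0, 0, -0.5, 0, 255]],
], grip_force=60)

```text
time: 10.05
position: [0.5097, 0.3599, 0.2785]
tool_rot: [-3.138, -0.07, -0.005]
ft_force: [0.5, -0.3, -0.7]
grip_width: 0.242
```

Run:
```python
from h import *
from bench import ctrl
s=ctrl.get_state()
plan(s,[.60,.10,.276],-4)
plan(s,[.60,.065,.276],-4)
r=ctrl.get_image("scene");w=ctrl.get_image("wrist")
sc=cv2.resize(r["img"][40:180,190:310],None,fx=3,fy=3,interpolation=cv2.INTER_CUBIC)
cv2.imwrite("pics/s6.png",np.hstack([w["img"][:384],cv2.resize(sc,(288,384))]))
```

```text
pos [0.5097 0.3599 0.2785] yaw 2.57 tilt 0.24 F [ 0.5 -0.3 -0.7] grip 21.0 t 10.05
shift [0.2618 0.8789 0.0073] spin 0.0365
pos [0.5097 0.3599 0.2785] yaw 2.57 tilt 0.24 F [ 0.5 -0.3 -0.7] grip 21.0 t 10.05
shift [0.2566 0.9954 0.007 ] spin 0.0365
```

View pics/s6.png

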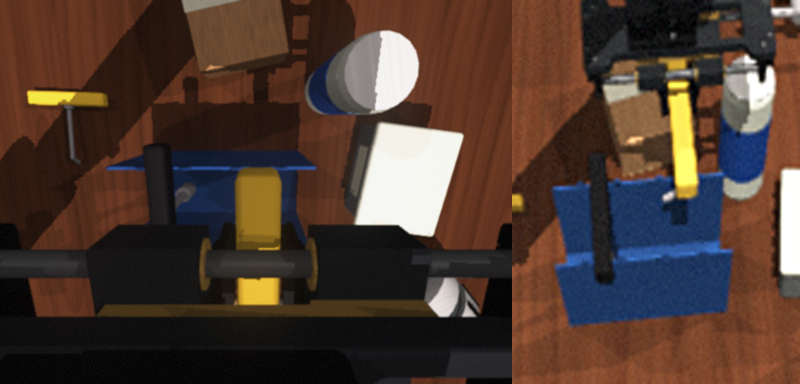

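Request:
drive_tool([
  [[0.05, 0.18, 0, 0.007, 255], [0.1, 0.36, 0, 0.014, 255], [0.15, 0.54, 0, 0.021, 255], [0.2, 0.72, 0, 0.028, 255], [0.23, 0.9, 0, 0.036, 255], [0.26, 0.98, 0.1, 0.036, 255], [0.26, 0.98, 0.25, 0.036, 255], [0.26, 0.98, 0.4, 0.036, 255], [0.26, 0.98, 0.5, 0.036, 255], [0.26, 0.98, 0.5, 0.036, 255]],
])

```text
time: 11.4
position: [0.5966, 0.0677, 0.1218]
tool_rot: [3.139, -0.107, -0.014]
ft_force: [0.6, 0.2, -0.9]
grip_width: 0.25
```

Run:
```python
from h import *
from bench import ctrl
s=ctrl.get_state()
plan(s,[.60,.065,.0963],-4)
r=ctrl.get_image("scene")
cv2.imwrite("pics/s7.png",cv2.resize(r["img"][130:270,200:360],None,fx=4,fy=4,interpolation=cv2.INTER_CUBIC))
```

```text
pos [0.5966 0.0677 0.1218] yaw -3.92 tilt 0.51 F [ 0.6  0.2 -0.9] grip 21.8 t 11.4
shift [0.0128 0.008  0.0848] spin 0.0005
```

View pics/s7.png

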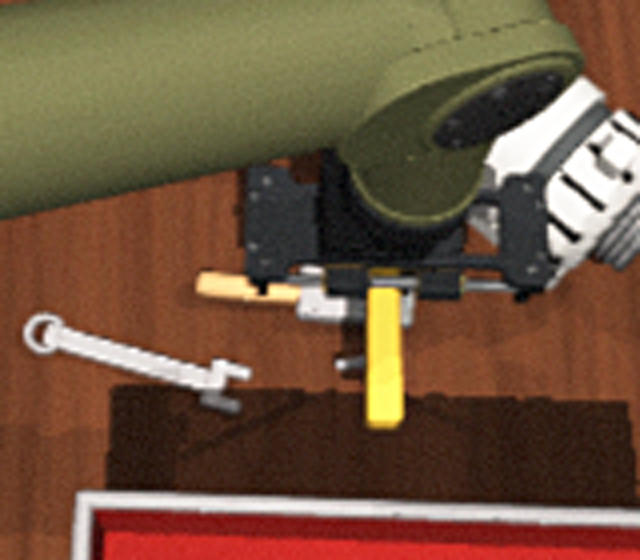

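Lowering here would bring the hand too close to the alternator, so I'll do the tilt at x≈0.555, y≈0.045.

Request:
drive_tool([
  [[-0.07, 0.04, 0, 0, 255], [-0.135, 0.08, 0, 0, 255], [-0.135, 0.08, 0, 0, 255], [-0.135, 0.08, 0.04, 0, 255], [-0.135, 0.08, 0.07, 0, 255], [-0.135, 0.08, 0.08, 0, 255], [-0.135, 0.08, 0.08, 0, 255]],
])

```text
time: 12.32
position: [0.5579, 0.0477, 0.1017]
tool_rot: [-3.139, 0.107, 0.002]
ft_force: [0.9, -0.8, -1.8]
grip_width: 0.248
```

Run:
```python
from h import *
from bench import ctrl
s=ctrl.get_state()
plan(s,[.555,.045,.0963],-4)
```

```text
pos [0.5579 0.0477 0.1017] yaw -3.9 tilt 0.07 F [ 0.9 -0.8 -1.8] grip 21.5 t 12.32
shift [-0.0091  0.0096  0.0182] spin 0.0006
```

Request:
drive_tool([
  [[0, 0, 0.012, 0, 255], [0, 0, 0.025, 0, 255], [0, 0, 0.025, 0, 255]],
])

```text
time: 12.7
position: [0.5586, 0.0476, 0.0957]
tool_rot: [3.14, -0.107, 0.002]
ft_force: [-0.1, 1.0, 2.3]
grip_width: 0.249
```

Contact with the bench came at reported z ≈ 0.096, as the 36 mm offset predicts. Next I loosen the grip to 12 N and swing the hand forward and down in an arc about the tip to lean the hook.

Request:
drive_tool([
  [[0, 0, 0, 0, 255], [0, -0.038, 0.01, 0, 255], [0, -0.076, 0.026, 0, 255], [0, -0.11, 0.044, 0, 255], [0, -0.145, 0.064, 0, 255], [0, -0.176, 0.088, 0, 255], [0, -0.208, 0.114, 0, 255], [0, -0.235, 0.144, 0, 255], [0, -0.26, 0.174, 0, 255], [0, -0.265, 0.18, 0, 255], [0, -0.265, 0.18, 0, 255]],
], grip_force=12)

```text
time: 14.08
position: [0.5624, 0.1261, 0.0399]
tool_rot: [3.139, -0.108, -0.004]
ft_force: [0.3, -0.5, -1.9]
grip_width: 0.252
```

Run:
```python
from h import *
from bench import ctrl
import pickle
s=ctrl.get_state()
plan(s,[.555,.045,.0963],-4)
d={n:ctrl.get_image(n) for n in("scene","wrist","top")};pickle.dump(d,open("d8.pkl","wb"))
cv2.imwrite("pics/s8.png",np.hstack([cv2.resize(d["scene"]["img"][130:270,230:350],(329,384),interpolation=cv2.INTER_CUBIC),d["wrist"]["img"][:,60:500]]))
```

```text
pos [0.5624 0.1261 0.0399] yaw -3.95 tilt 0.16 F [ 0.3 -0.5 -1.9] grip 22.0 t 14.07
shift [-0.0065  0.2715 -0.1877] spin 0.0003
```

View pics/s8.png

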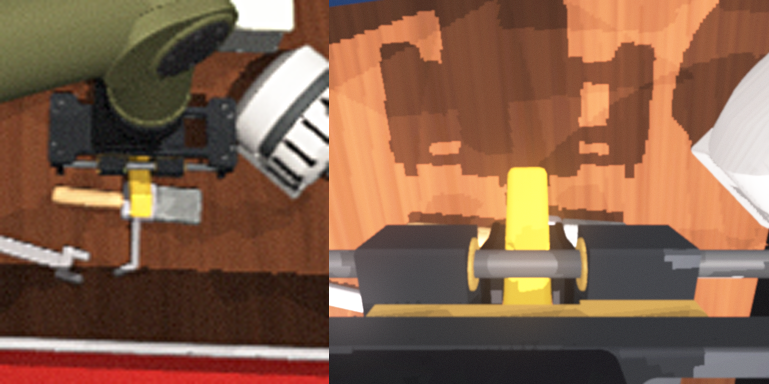

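The hook has leaned as planned. In the scene crop the bend is at (137,262) and the tip at (122,272). I'll tighten to 60 N and measure the lean from the tip's bench position.

Run:
```python
from h import *
import pickle
d=pickle.load(open("d8.pkl","rb"))
a=cv2.resize(d["scene"]["img"][190:240,255:300],None,fx=10,fy=10,interpolation=cv2.INTER_CUBIC)
cv2.imwrite("pics/s8c.png",a)
```

Request:
drive_tool([
  [[0, 0, 0, 0, 255], [0, 0, 0, 0, 255], [0, 0, 0, 0, 255]],
], grip_force=60)

```text
time: 14.6
position: [0.5636, 0.1265, 0.0409]
tool_rot: [3.14, -0.108, 0.0]
ft_force: [0.4, -0.1, -2.1]
grip_width: 0.247
```

View pics/s8c.png

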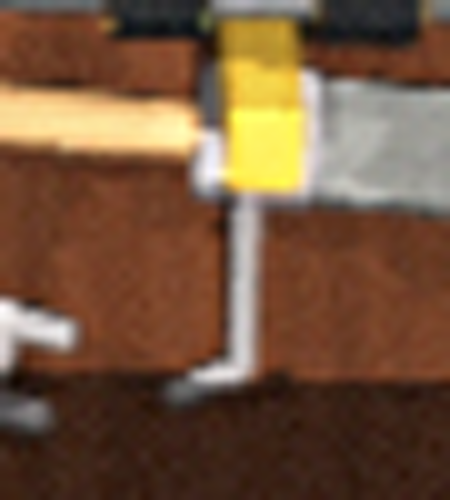

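Run:
```python
from h import *
import pickle
d=pickle.load(open("d8.pkl","rb"));r=d["scene"]
q=lambda x,y:(255+(x+.5)/10-.5,190+(y+.5)/10-.5)
t=onz(r,q(180,388),.004);b=onz(r,q(243,368),.0125)
G=np.array([.5636,.1265,.0819]);u=np.array([.0698,.9976,0]);v=np.array([.9976,-.0698,0])
for n,X in(("tip",t),("bend",b)):print(n,X.round(4),"rel u,v,z",((X-G)@u).round(4),((X-G)@v).round(4),(X-G)[2].round(4))
for th in(35,40,42,45):
    c,s=np.cos(np.radians(th)),np.sin(np.radians(th))
    for a,bb in((-.0327,-.1333),(-.0327,-.1223)):print(th,round(a*c+bb*s,4),round(-a*s+bb*c,4))
```

```text
tip [0.5365 0.0224 0.004 ] rel u,v,z -0.1057 -0.0198 -0.0779
bend [0.5559 0.0259 0.0125] rel u,v,z -0.1009 -0.0007 -0.0694
35 -0.1032 -0.0904
35 -0.0969 -0.0814
40 -0.1107 -0.0811
40 -0.1037 -0.0727
42 -0.1135 -0.0772
42 -0.1061 -0.069
45 -0.1174 -0.0711
45 -0.1096 -0.0634
```

Lean ≈ 40–42°. Raising the hook and staging it in front of the washer.

Run:
```python
from h import *
from bench import ctrl
plan(ctrl.get_state(),[.6276,.03,.1545],-4)
plan(ctrl.get_state(),[.6276,-.0019,.1545],-4)
```

```text
pos [0.5636 0.1265 0.0409] yaw -3.93 tilt 0.01 F [ 0.4 -0.1 -2.1] grip 21.5 t 14.6
shift [ 0.2351  0.3064 -0.3787] spin 0.0004
pos [0.5636 0.1265 0.0409] yaw -3.93 tilt 0.01 F [ 0.4 -0.1 -2.1] grip 21.5 t 14.6
shift [ 0.2424  0.4125 -0.3786] spin 0.0004
```

Request:
drive_tool([
  [[0, 0, -0.1, 0, 255], [0, 0, -0.22, 0, 255], [0, 0, -0.33, 0, 255], [0.04, 0.06, -0.38, 0, 255], [0.1, 0.16, -0.38, 0, 255], [0.16, 0.26, -0.38, 0, 255], [0.2, 0.34, -0.38, 0, 255], [0.24, 0.39, -0.38, 0, 255], [0.24, 0.41, -0.38, 0, 255], [0.24, 0.41, -0.38, 0, 255]],
])

```text
time: 15.85
position: [0.6265, -0.0002, 0.1547]
tool_rot: [-3.139, 0.107, 0.001]
ft_force: [-0.7, 0.1, -2.5]
grip_width: 0.247
```

Run:
```python
from h import *
from bench import ctrl
import pickle
s=ctrl.get_state()
plan(s,[.6276,-.0019,.1545],-4)
d={n:ctrl.get_image(n) for n in("scene","wrist","top")};d["s"]=ctrl.get_state();pickle.dump(d,open("d9.pkl","wb"))
a=cv2.resize(d["scene"]["img"][190:290,240:360],None,fx=4,fy=4,interpolation=cv2.INTER_CUBIC)
b=cv2.resize(d["top"]["img"][120:200,270:360],None,fx=3.5,fy=5,interpolation=cv2.INTER_CUBIC)
cv2.imwrite("pics/s9.png",np.hstack([a,b]));cv2.imwrite("pics/w9.png",d["wrist"]["img"])
```

```text
pos [ 6.265e-01 -2.000e-04  1.547e-01] yaw -3.89 tilt 0.04 F [-0.7  0.1 -2.5] grip 21.5 t 15.85
shift [0.004  0.0053 0.0008] spin 0.0006
```

View pics/s9.png

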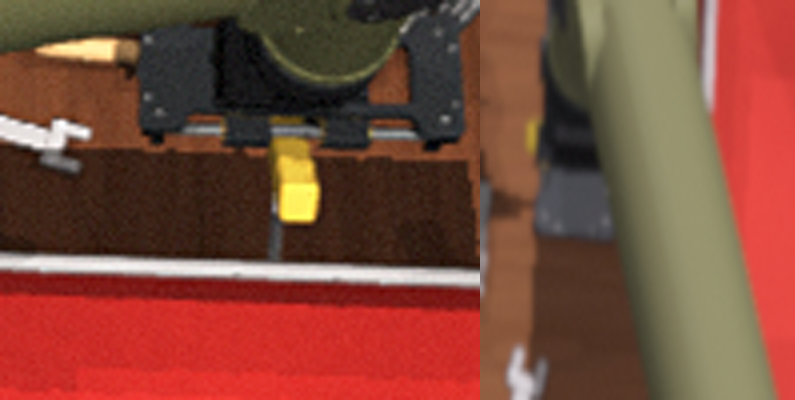

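View pics/w9.png

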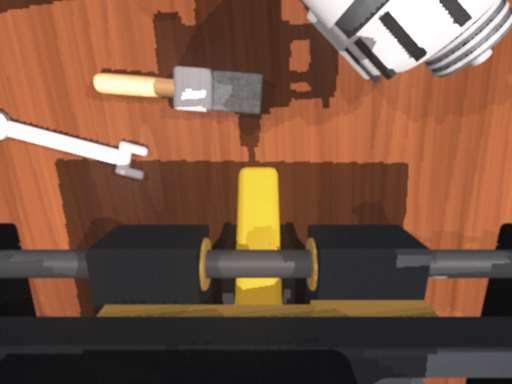

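Run:
```python
from h import *
import pickle
d=pickle.load(open("d9.pkl","rb"));r=d["scene"];s=d["s"]
G=s["position"]+[0,0,.041];u=np.array([.0679,.9977,0]);v=np.array([.9977,-.0679,0])
img=r["img"];hsv=cv2.cvtColor(img,cv2.COLOR_BGR2HSV)
m=cv2.inRange(hsv,(22,150,225),(35,255,255));m[:,:305]=0;m[:,330:]=0;m[:225]=0;m[255:]=0
k,l,st,ce=cv2.connectedComponentsWithStats(m);print(st[1:],ce[1:])
print("obs", 240+(299.5)/4-.5,190+201.5/4-.5)
f=lambda th,a,b,w=0:G+u*((a-.0327)*np.cos(th)+(b-.0043)*np.sin(th))+v*w+np.array([0,0,-(a-.0327)*np.sin(th)+(b-.0043)*np.cos(th)])
for t in(34,37,40,42,44,47):
    th=np.radians(t);print(t,proj(r,f(th,-.075,0)).round(1),"top edge",proj(r,f(th,-.075,.013)).round(1),"bot",proj(r,f(th,-.075,-.013)).round(1),"shaft60",proj(r,f(th,0,-.06)).round(1),"sh90",proj(r,f(th,0,-.09)).round(1),"bend",f(th,0,-.118).round(4))
a=cv2.resize(img[220:262,295:335],None,fx=13,fy=13,interpolation=cv2.INTER_CUBIC);cv2.imwrite("pics/s9c.png",a)
```

```text
[[310 229   9  16 116]] [[313.85344828 237.22413793]]
obs 314.375 239.875
34 [313.9 248.6] top edge [314.5 244.6] bot [313.4 252.5] shaft60 [308.8 244.2] sh90 [307.8 252.3] bend [ 0.6201 -0.0946  0.1129]
37 [314.2 246.9] top edge [314.7 242.7] bot [313.6 251. ] shaft60 [309.  244.7] sh90 [308.  253.2] bend [ 0.6198 -0.0988  0.118 ]
40 [314.4 245.1] top edge [314.9 240.7] bot [313.9 249.5] shaft60 [309.2 245. ] sh90 [308.2 253.9] bend [ 0.6195 -0.1028  0.1234]
42 [314.5 243.9] top edge [315.  239.3] bot [314.1 248.4] shaft60 [309.3 245.2] sh90 [308.4 254.4] bend [ 0.6194 -0.1052  0.127 ]
44 [314.7 242.6] top edge [315.1 237.9] bot [314.2 247.2] shaft60 [309.4 245.3] sh90 [308.5 254.8] bend [ 0.6192 -0.1076  0.1308]
47 [314.9 240.6] top edge [315.3 235.7] bot [314.5 245.4] shaft60 [309.6 245.5] sh90 [308.8 255.4] bend [ 0.619  -0.1108  0.1365]
```

View pics/s9c.png

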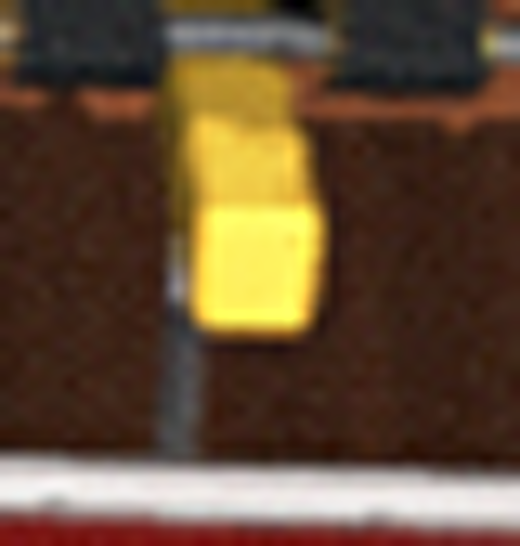

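Run:
```python
from h import *
import pickle
from scipy.optimize import least_squares
d8=pickle.load(open("d8.pkl","rb"))["scene"];d9=pickle.load(open("d9.pkl","rb"));r9=d9["scene"]
G8=np.array([.5636,.1265,.0819]);G9=d9["s"]["position"]+[0,0,.041]
u=np.array([.0679,.9977,0]);v=np.array([.9977,-.0679,0])
def f(G,p,a,b,w=0):
    th,d,e=p;return G+u*((a-d)*np.cos(th)+(b-e)*np.sin(th))+v*w+np.array([0,0,-(a-d)*np.sin(th)+(b-e)*np.cos(th)])
q=lambda x,y:np.array((255+(x+.5)/10-.5,190+(y+.5)/10-.5))
obs=[(d8,G8,0,-.118,0,q(243,368)[1]),(d8,G8,0,-.129,-.019,q(182,387)[1]),(d8,G8,-.075,.013,0,q(0,108)[1]),(d8,G8,-.075,-.013,0,q(0,190)[1]),(r9,G9,-.075,.013,0,235.3),(r9,G9,-.075,-.013,0,245.0)]
res=lambda p:np.r_[[proj(r,f(G,p,a,b,w))[1]-y for r,G,a,b,w,y in obs],(p[1]-.0327)/.002,(p[2]-.0043)/.002]
s=least_squares(res,[.7,.0327,.0043],x_scale=[.1,.01,.01]);print(np.degrees(s.x[0]),s.x[1:],s.fun.round(2))
print("bend rel",(f(G9,s.x,0,-.118)-G9).round(4),"tip z at bench",f(G8,s.x,0,-.129,-.019)[2])
```

```text
44.34278794341599 [0.03033703 0.00048721] [ 0.68  1.68  0.12  0.28  0.4   0.07 -1.18 -1.91]
bend rel [-0.0071 -0.1043 -0.0635] tip z at bench 0.010498559635605836
```

The fit gives a lean of about 44°, with the bend about 105 mm behind and 64 mm below the grip. Working out the insertion waypoints.

Run:
```python
from h import *
from bench import ctrl
s=ctrl.get_state()
for p in([.6264,-.0172,.1545],[.6264,-.0172,.1285],[.6204,-.0168,.1175],[.6104,-.0162,.1035]):plan(s,p,-4)
```

```text
pos [0.6266 0.0007 0.155 ] yaw -3.8 tilt 0.02 F [-0.2 -0.1 -2.2] grip 21.2 t 16.0
shift [0.0034 0.0595 0.0017] spin 0.0011
pos [0.6266 0.0007 0.155 ] yaw -3.8 tilt 0.02 F [-0.2 -0.1 -2.2] grip 21.2 t 16.0
shift [0.0034 0.0595 0.0884] spin 0.0011
pos [0.6266 0.0007 0.155 ] yaw -3.8 tilt 0.02 F [-0.2 -0.1 -2.2] grip 21.2 t 16.0
shift [-0.0167  0.0595  0.1251] spin 0.0011
pos [0.6266 0.0007 0.155 ] yaw -3.8 tilt 0.02 F [-0.2 -0.1 -2.2] grip 21.2 t 16.0
shift [-0.0501  0.0598  0.1717] spin 0.0011
```

Request:
drive_tool([
  [[0, 0.03, 0, 0, 255], [0.003, 0.06, 0, 0, 255], [0.003, 0.06, 0.045, 0, 255], [0.003, 0.06, 0.088, 0, 255], [0.003, 0.06, 0.088, 0, 255], [0.003, 0.06, 0.088, 0, 255]],
])

```text
time: 16.75
position: [0.6266, -0.0186, 0.1283]
tool_rot: [-3.14, 0.107, 0.0]
ft_force: [-0.3, 0.9, -0.5]
grip_width: 0.249
```

Run:
```python
from h import *
from bench import ctrl
import pickle
s=ctrl.get_state()
for p in([.6264,-.0172,.1285],[.6204,-.0168,.1175],[.6104,-.0162,.1035]):plan(s,p,-4)
d={n:ctrl.get_image(n) for n in("scene","top")}
a=cv2.resize(d["scene"]["img"][200:280,270:360],None,fx=5,fy=5,interpolation=cv2.INTER_CUBIC)
b=cv2.resize(d["top"]["img"][110:210,280:350],None,fx=4,fy=4,interpolation=cv2.INTER_CUBIC)
cv2.imwrite("pics/s10.png",np.hstack([a,b]))
```

```text
pos [ 0.6266 -0.0186  0.1283] yaw -3.89 tilt 0.02 F [-0.3  0.9 -0.5] grip 21.6 t 16.75
shift [-0.001  -0.0045 -0.0007] spin 0.0006
pos [ 0.6266 -0.0186  0.1283] yaw -3.89 tilt 0.02 F [-0.3  0.9 -0.5] grip 21.6 t 16.75
shift [-0.0211 -0.0045  0.036 ] spin 0.0006
pos [ 0.6266 -0.0186  0.1283] yaw -3.89 tilt 0.02 F [-0.3  0.9 -0.5] grip 21.6 t 16.75
shift [-0.0545 -0.0042  0.0827] spin 0.0006
```

View pics/s10.png

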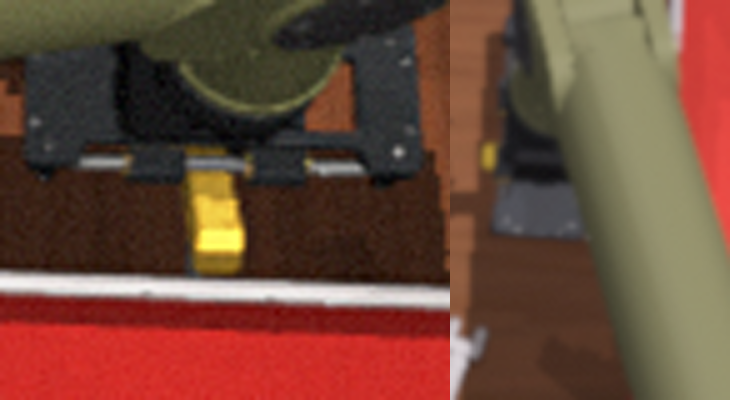

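Request:
drive_tool([
  [[-0.01, -0.004, 0.018, 0, 255], [-0.021, -0.004, 0.036, 0, 255], [-0.021, -0.004, 0.036, 0, 255]],
])

```text
time: 17.23
position: [0.6193, -0.018, 0.1173]
tool_rot: [3.138, -0.108, -0.003]
ft_force: [-1.7, -1.2, -1.1]
grip_width: 0.246
```

Request:
drive_tool([
  [[-0.015, 0, 0.02, 0, 255], [-0.033, 0, 0.046, 0, 255], [-0.033, 0, 0.046, 0, 255], [-0.033, 0, 0.046, 0, 255]],
])

```text
time: 17.73
position: [0.6097, -0.0168, 0.103]
tool_rot: [-3.14, 0.108, 0.003]
ft_force: [-0.2, -2.3, -0.7]
grip_width: 0.247
```

Run:
```python
from h import *
from bench import ctrl
s=ctrl.get_state()
plan(s,[.6104,-.0162,.1035],-4)
w=ctrl.get_image("wrist");S=ctrl.get_image("scene")
cv2.imwrite("pics/w11.png",np.hstack([w["img"],cv2.resize(S["img"][200:280,270:330],(288,384),interpolation=cv2.INTER_CUBIC)]))
plan(ctrl.get_state(),[.6104,-.0162,.1035],-4)
```

```text
pos [ 0.6097 -0.0168  0.103 ] yaw -3.95 tilt 0.11 F [-0.2 -2.3 -0.7] grip 21.5 t 17.73
shift [ 0.0023 -0.0021 -0.0016] spin 0.0003
pos [ 0.61   -0.0166  0.1033] yaw -3.94 tilt 0.09 F [-0.6 -1.7 -2. ] grip 21.5 t 17.82
shift [ 0.0013 -0.0015 -0.0007] spin 0.0004
```

View pics/w11.png

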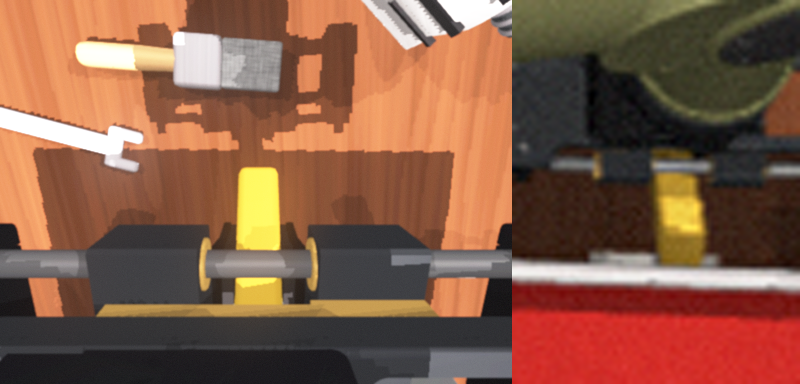

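The force is near the hook's weight alone, so it isn't sitting on the tab. About 2 N is pulling on it along y, and the tab's edge now shows at (590..715, 258). I'll pull 30 mm first and check.

Request:
drive_tool([
  [[0, -0.02, 0, 0, 255], [0, -0.04, 0, 0, 255], [0, -0.06, 0, 0, 255], [0, -0.08, 0, 0, 255], [0, -0.1, 0, 0, 255]],
])

```text
time: 18.45
position: [0.6126, 0.0138, 0.1038]
tool_rot: [3.14, -0.107, 0.0]
ft_force: [1.0, -1.9, -1.8]
grip_width: 0.248
```

Run:
```python
from h import *
from bench import ctrl
plan(ctrl.get_state(),[.6104,-.0162,.1035],-4)
S=ctrl.get_image("scene")
cv2.imwrite("pics/s12.png",cv2.resize(S["img"][190:280,260:350],None,fx=6,fy=6,interpolation=cv2.INTER_CUBIC))
```

```text
pos [0.6126 0.0138 0.1038] yaw -3.91 tilt 0.01 F [ 1.  -1.9 -1.8] grip 21.6 t 18.45
shift [-0.0006  0.1002  0.0011] spin 0.0005
```

View pics/s12.png

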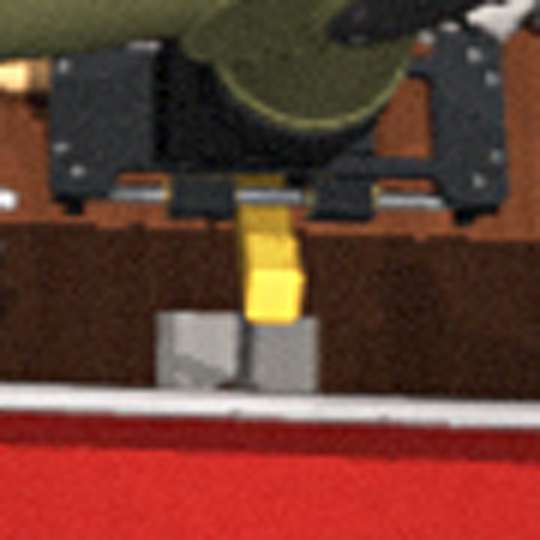

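The tray is coming out: the tab at (155..318, 315..390) now shows in front of the rim. I'll continue another 100 mm.

Request:
drive_tool([
  [[0, -0.03, 0, 0, 255], [0, -0.06, 0, 0, 255], [0, -0.1, 0, 0, 255], [0, -0.14, 0, 0, 255], [0, -0.18, 0, 0, 255], [0, -0.22, 0, 0, 255], [0, -0.26, 0, 0, 255], [0, -0.3, 0, 0, 255], [0, -0.33, 0, 0, 255], [0, -0.33, 0, 0, 255]],
])

```text
time: 19.75
position: [0.6186, 0.1142, 0.1037]
tool_rot: [-3.138, 0.105, 0.002]
ft_force: [-0.2, -0.0, -1.8]
grip_width: 0.248
```

Run:
```python
from h import *
from bench import ctrl
import pickle
plan(ctrl.get_state(),[.6104,-.0162,.1035],-4)
S=ctrl.get_image("scene");pickle.dump(S,open("s13.pkl","wb"))
cv2.imwrite("pics/s13.png",cv2.resize(S["img"][160:270,260:350],None,fx=5,fy=5,interpolation=cv2.INTER_CUBIC))
```

```text
pos [0.6186 0.1142 0.1037] yaw -3.83 tilt 0.12 F [-0.2 -0.  -1.8] grip 21.6 t 19.75
shift [ 1.600e-03  4.355e-01 -2.000e-04] spin 0.001
```

View pics/s13.png

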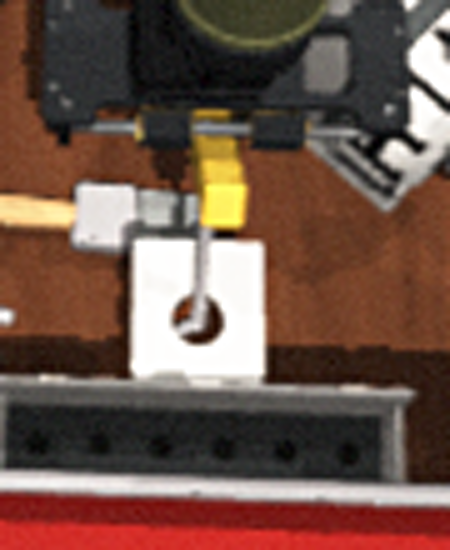

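The hook is in the hole and the tray is well out: hole at (198,318), tray body visible. Measuring the travel before withdrawing.

Run:
```python
from h import *
import pickle
r=pickle.load(open("s13.pkl","rb"))
q=lambda x,y:(260+(x+.5)/5-.5,160+(y+.5)/5-.5)
H=onz(r,q(198,318),.087);print(H, H-[.601,-.1243,.087])
for p in((182,330),(200,318),(208,250)):print(onz(r,q(*p),.08))
```

```text
[0.6104846  0.01423293 0.087     ] [ 9.48459677e-03  1.38532930e-01 -2.77555756e-17]
[0.60149779 0.00927195 0.08      ]
[0.61248655 0.01596574 0.08      ]
[0.62045696 0.05682919 0.08      ]
```

The hole has moved about 138 mm, so the tray is out far enough. Now withdrawing the hook by reversing the slanted entry path.

Request:
drive_tool([
  [[0.012, 0, -0.018, 0, 255], [0.023, -0.003, -0.034, 0, 255], [0.035, -0.006, -0.05, 0, 255], [0.045, -0.01, -0.066, 0, 255], [0.053, -0.012, -0.083, 0, 255], [0.053, -0.012, -0.11, 0, 255], [0.053, -0.012, -0.15, 0, 255], [0.053, -0.012, -0.2, 0, 255], [0.053, -0.012, -0.28, 0, 255], [0.053, -0.012, -0.28, 0, 255]],
])

```text
time: 21.05
position: [0.637, 0.1152, 0.1908]
tool_rot: [-3.139, 0.108, -0.008]
ft_force: [0.9, -0.3, -1.5]
grip_width: 0.249
```

Run:
```python
from h import *
from bench import ctrl
import pickle
plan(ctrl.get_state(),[.55,.1,.19],-4)
S=ctrl.get_image("scene");pickle.dump(S,open("s14.pkl","wb"))
cv2.imwrite("pics/s14.png",cv2.resize(S["img"][130:270,200:370],None,fx=4,fy=4,interpolation=cv2.INTER_CUBIC))
```

```text
pos [0.637  0.1152 0.1908] yaw -3.93 tilt 0.29 F [ 0.9 -0.3 -1.5] grip 21.7 t 21.05
shift [-0.2857  0.0703  0.0012] spin 0.0004
```

View pics/s14.png

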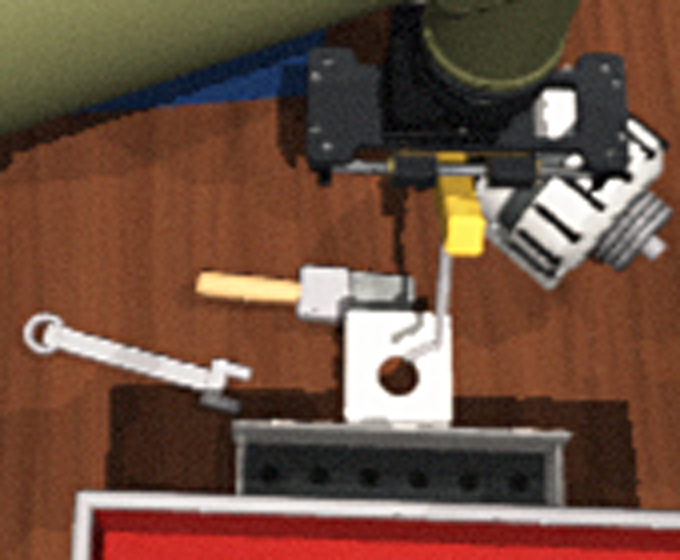

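The hook is clear and the tray stays out. To hang the hook it has to be upright again. I'll press the low front end of the handle onto the top of the stand's near plate, at the free place with the shaft outside. A light grip lets it rotate level.

Run:
```python
from h import *
from bench import ctrl
s=ctrl.get_state()
plan(s,[.514,.2595,.19],2.5)
plan(s,[.514,.2595,.15],2.5)
```

```text
pos [0.6361 0.1148 0.1891] yaw -3.92 tilt 0.14 F [ 1.  -0.4 -1.8] grip 21.5 t 21.1
shift [-0.4389 -0.4533 -0.0039] spin -0.0357
pos [0.6361 0.1148 0.1891] yaw -3.92 tilt 0.14 F [ 1.  -0.4 -1.8] grip 21.5 t 21.1
shift [-0.4392 -0.4533  0.1294] spin -0.0357
```

Request:
drive_tool([
  [[-0.1, -0.04, 0, -0.01, 255], [-0.22, -0.12, 0, -0.02, 255], [-0.33, -0.24, 0, -0.036, 255], [-0.44, -0.36, 0, -0.036, 255], [-0.44, -0.45, 0, -0.036, 255], [-0.44, -0.45, 0, -0.036, 255], [-0.44, -0.45, 0, -0.036, 255]],
])

```text
time: 21.98
position: [0.513, 0.257, 0.1869]
tool_rot: [3.14, 0.069, -0.002]
ft_force: [-0.3, -0.9, -2.0]
grip_width: 0.246
```

Run:
```python
from h import *
from bench import ctrl
import pickle
plan(ctrl.get_state(),[.514,.2595,.15],2.5)
S={n:ctrl.get_image(n) for n in("scene","wrist")};pickle.dump(S,open("s15.pkl","wb"))
cv2.imwrite("pics/s15.png",np.hstack([cv2.resize(S["scene"]["img"][70:190,190:290],(320,384),interpolation=cv2.INTER_CUBIC),S["wrist"]["img"][:,60:480]]))
```

```text
pos [0.513  0.257  0.1869] yaw 2.51 tilt 0.1 F [-0.3 -0.9 -2. ] grip 21.4 t 21.98
shift [ 0.004  -0.0083  0.1231] spin 0.0001
```

View pics/s15.png

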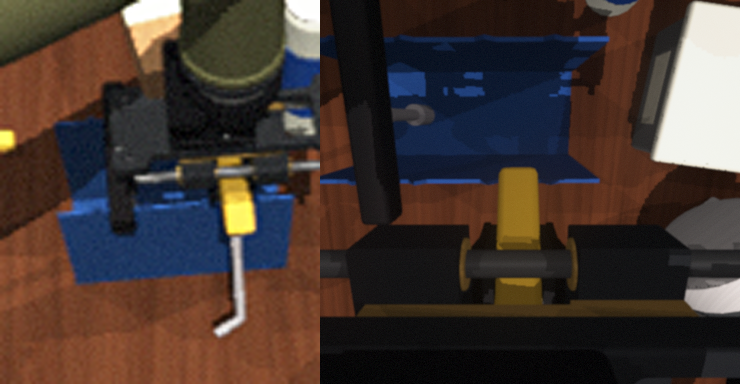

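Run:
```python
from h import *
import pickle
S=pickle.load(open("s15.pkl","rb"));r=S["wrist"]
print(onz(r,(60+560-320,181),.15),onz(r,(60+340-320,182),.15),onz(r,(60+600-320,180),.15),onz(r,(60+560-320,39),.15))
cv2.imwrite("pics/w15c.png",cv2.resize(r["img"][150:215,60:360],None,fx=2.6,fy=5,interpolation=cv2.INTER_CUBIC))
```

```text
[0.54463186 0.28006485 0.15      ] [0.37934897 0.27220235 0.15      ] [0.5745532  0.28211698 0.15      ] [0.53697091 0.37668959 0.15      ]
```

View pics/w15c.png

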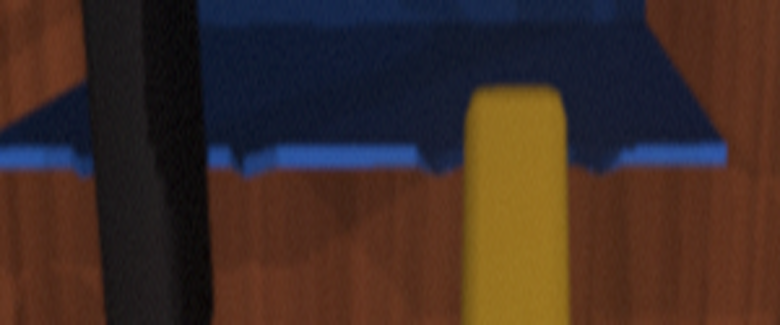

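Request:
drive_tool([
  [[0, -0.01, 0.05, 0, 255], [0, -0.01, 0.1, 0, 255], [0, -0.01, 0.13, 0, 255], [0, -0.01, 0.13, 0, 255]],
])

```text
time: 22.58
position: [0.5122, 0.2608, 0.1476]
tool_rot: [3.14, 0.07, -0.003]
ft_force: [-0.8, -0.1, -1.9]
grip_width: 0.25
```

Request:
drive_tool([
  [[0, 0, 0, 0, 255], [0, 0, 0.01, 0, 255], [0, 0, 0.02, 0, 255], [0, 0, 0.03, 0, 255], [0, 0, 0.04, 0, 255], [0, 0, 0.05, 0, 255], [0, 0, 0.06, 0, 255], [0, 0, 0.07, 0, 255], [0, 0, 0.07, 0, 255]],
], grip_force=9)

```text
time: 23.7
position: [0.5124, 0.261, 0.1272]
tool_rot: [3.14, 0.07, -0.002]
ft_force: [0.0, 0.7, -1.4]
grip_width: 0.256
```

Run:
```python
from h import *
from bench import ctrl
import pickle
plan(ctrl.get_state(),[.514,.2595,.126],2.5)
S={n:ctrl.get_image(n) for n in("scene","wrist")};pickle.dump(S,open("s16.pkl","wb"))
cv2.imwrite("pics/s16.png",np.hstack([cv2.resize(S["scene"]["img"][70:190,190:290],(320,384),interpolation=cv2.INTER_CUBIC),S["wrist"]["img"][:,60:480]]))
```

```text
pos [0.5124 0.261  0.1272] yaw 2.56 tilt 0.07 F [ 0.   0.7 -1.4] grip 22.2 t 23.7
shift [0.005  0.0053 0.0039] spin 0.0003
```

View pics/s16.png

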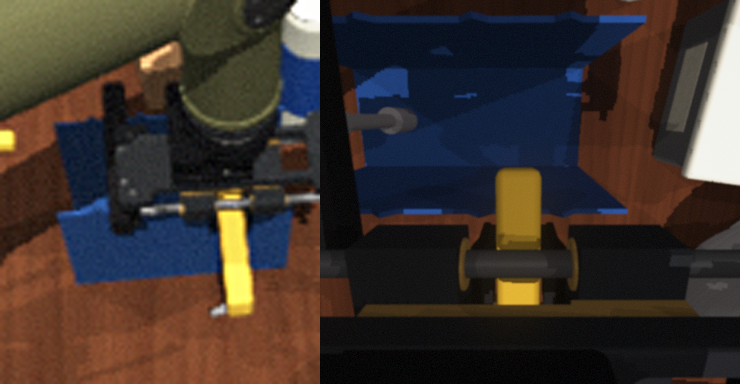

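Run:
```python
from h import *
import pickle
r=pickle.load(open("s16.pkl","rb"))["scene"]
G=np.array([.5124,.261,.1272+.041]);y=np.radians(2.5);u=np.array([-np.sin(y),np.cos(y),0]);v=np.array([np.cos(y),np.sin(y),0])
def f(th,a,b,w=0,d=.0315,e=.003):return G+u*((a-d)*np.cos(th)+(b-e)*np.sin(th))+v*w+np.array([0,0,-(a-d)*np.sin(th)+(b-e)*np.cos(th)])
for t in(-20,-10,-5,0,5,10,20):
    th=np.radians(t);print(t,"tip",proj(r,f(th,0,-.129,-.019)).round(1),"rear top",proj(r,f(th,-.075,.013)).round(1),"rear bot",proj(r,f(th,-.075,-.013)).round(1))
cv2.imwrite("pics/s16c.png",cv2.resize(r["img"][125:175,245:285],None,fx=11,fy=11,interpolation=cv2.INTER_CUBIC))
```

```text
-20 tip [255.3 151.1] rear top [264.7 171.4] rear bot [264.3 171.8]
-10 tip [255.9 157.7] rear top [264.9 169.9] rear bot [264.6 171.9]
-5 tip [256.2 160.8] rear top [264.9 168.7] rear bot [264.7 171.5]
0 tip [256.5 163.8] rear top [264.9 167.2] rear bot [264.8 170.8]
5 tip [256.7 166.7] rear top [264.9 165.5] rear bot [264.9 169.9]
10 tip [257.  169.3] rear top [264.9 163.4] rear bot [264.9 168.6]
20 tip [257.5 174. ] rear top [264.8 158.6] rear bot [265.  165.3]
```

View pics/s16c.png

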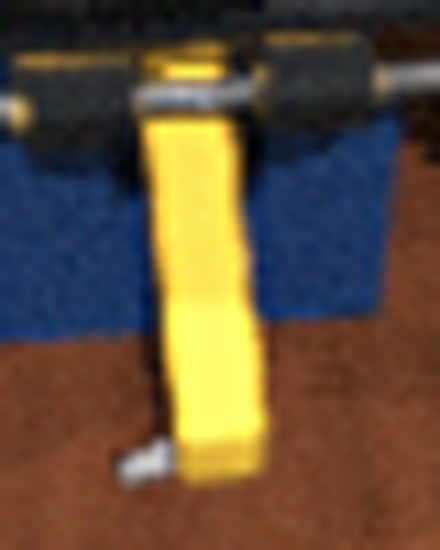

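The hook is now only about 7° off level: tip at (257,167.5), rear end rows 165–168. Pressing 4 mm more, then tightening and lifting.

Request:
drive_tool([
  [[0, 0, 0.008, 0, 255], [0, 0, 0.015, 0, 255], [0, 0, 0.015, 0, 255]],
])

```text
time: 24.18
position: [0.5129, 0.2611, 0.1231]
tool_rot: [3.141, 0.07, -0.0]
ft_force: [-1.1, 0.5, -1.1]
grip_width: 0.253
```

Request:
drive_tool([
  [[0, 0, 0, 0, 255], [0, 0, 0, 0, 255], [0, 0, -0.15, 0, 255], [0, 0, -0.3, 0, 255], [0, 0, -0.45, 0, 255], [0, 0, -0.5, 0, 255], [0, 0, -0.5, 0, 255]],
], grip_force=50)

```text
time: 25.05
position: [0.513, 0.2615, 0.2734]
tool_rot: [-3.141, -0.07, -0.001]
ft_force: [-0.8, -0.5, -1.2]
grip_width: 0.247
```

Run:
```python
from h import *
from bench import ctrl
import pickle
s=ctrl.get_state();plan(s,[.511,.3587,.275],2.5)
S={n:ctrl.get_image(n) for n in("scene","wrist")};pickle.dump(S,open("s17.pkl","wb"))
r=S["scene"];G=s["position"]+[0,0,.041];y=np.radians(2.5);u=np.array([-np.sin(y),np.cos(y),0]);v=np.array([np.cos(y),np.sin(y),0])
def f(th,a,b,w=0,d=.0315,e=.003):return G+u*((a-d)*np.cos(th)+(b-e)*np.sin(th))+v*w+np.array([0,0,-(a-d)*np.sin(th)+(b-e)*np.cos(th)])
for t in(-10,-5,0,5,10):
    th=np.radians(t);print(t,"tip",proj(r,f(th,0,-.129,-.019)).round(1),"rear top",proj(r,f(th,-.075,.013)).round(1),"rear bot",proj(r,f(th,-.075,-.013)).round(1))
cv2.imwrite("pics/s17.png",np.hstack([cv2.resize(r["img"][120:190,240:290],None,fx=6,fy=6,interpolation=cv2.INTER_CUBIC)[:384],S["wrist"]["img"][:,60:480]]))
```

```text
pos [0.513  0.2615 0.2734] yaw 2.57 tilt 0.05 F [-0.8 -0.5 -1.2] grip 21.5 t 25.05
shift [ 0.0078 -0.324  -0.0052] spin 0.0004
-10 tip [255.5 136. ] rear top [265.8 146.4] rear bot [265.5 149.4]
-5 tip [255.8 139.5] rear top [265.8 144.8] rear bot [265.6 148.7]
0 tip [256.1 142.8] rear top [265.9 142.8] rear bot [265.7 147.7]
5 tip [256.4 145.9] rear top [265.9 140.6] rear bot [265.8 146.3]
10 tip [256.7 148.7] rear top [265.8 138. ] rear bot [265.9 144.7]
```

View pics/s17.png

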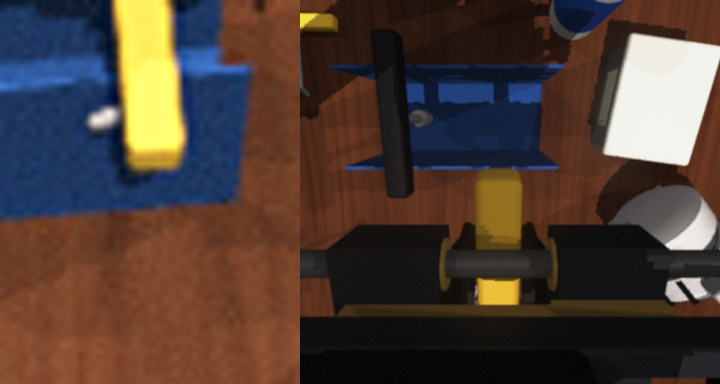

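The hook is upright within about 4°. Moving it over its free place, back to the original grasp coordinates.

Run:
```python
from h import *
from bench import ctrl
s=ctrl.get_state();plan(s,[.5095,.358,.2734],2.55)
```

```text
pos [0.5121 0.2607 0.2713] yaw 2.56 tilt 0.17 F [ 0.1 -0.5 -1.8] grip 21.8 t 25.15
shift [ 0.0057 -0.3245 -0.0073] spin 0.0001
```

Request:
drive_tool([
  [[0, -0.08, -0.02, 0, 255], [0.003, -0.17, -0.02, 0, 255], [0.005, -0.26, -0.02, 0, 255], [0.005, -0.323, -0.02, 0, 255], [0.005, -0.323, -0.02, 0, 255], [0.005, -0.323, -0.02, 0, 255]],
])

```text
time: 25.9
position: [0.5101, 0.3568, 0.2779]
tool_rot: [3.139, 0.069, -0.003]
ft_force: [0.6, -0.3, -2.9]
grip_width: 0.248
```

Run:
```python
from h import *
from bench import ctrl
import pickle
s=ctrl.get_state();plan(s,[.5095,.358,.1263],2.55)
S={n:ctrl.get_image(n) for n in("scene","wrist")};pickle.dump(S,open("s18.pkl","wb"))
cv2.imwrite("pics/s18.png",np.hstack([cv2.resize(S["scene"]["img"][70:170,200:300],(330,384),interpolation=cv2.INTER_CUBIC),S["wrist"]["img"][:,60:480]]))
```

```text
pos [0.5101 0.3568 0.2779] yaw 2.52 tilt 0.15 F [ 0.6 -0.3 -2.9] grip 21.6 t 25.9
shift [-0.0008 -0.005   0.5055] spin -0.0001
```

View pics/s18.png

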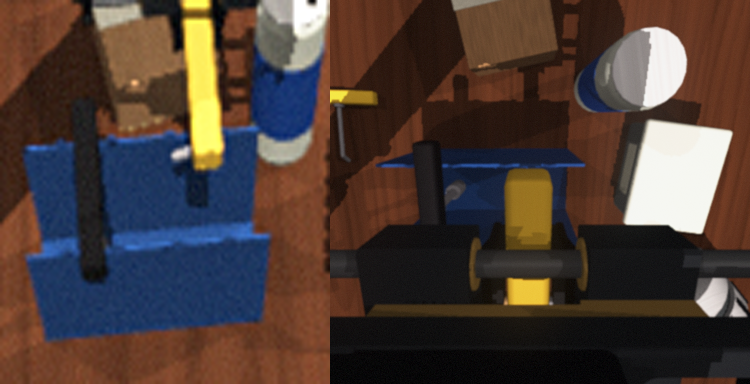

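Request:
drive_tool([
  [[0, -0.004, 0.12, 0, 255], [0, -0.004, 0.24, 0, 255], [0, -0.004, 0.34, 0, 255], [0, -0.004, 0.41, 0, 255], [0, -0.004, 0.45, 0, 255], [0, -0.004, 0.475, 0, 255], [0, -0.004, 0.475, 0, 255]],
], grip_force=20)

```text
time: 26.88
position: [0.5101, 0.3594, 0.137]
tool_rot: [-3.141, -0.07, -0.0]
ft_force: [-0.2, 0.2, -2.1]
grip_width: 0.25
```

Request:
drive_tool([
  [[0, 0, 0, 0, 255], [0, 0, 0.01, 0, 255], [0, 0, 0.02, 0, 255], [0, 0, 0.03, 0, 255], [0, 0, 0.03, 0, 255], [0, 0, 0.03, 0, 255]],
], grip_force=9)

```text
time: 27.62
position: [0.51, 0.3593, 0.1278]
tool_rot: [3.141, 0.07, -0.0]
ft_force: [-0.6, 0.8, -1.1]
grip_width: 0.252
```

Run:
```python
from h import *
from bench import ctrl
import pickle
s=ctrl.get_state();plan(s,[.5095,.358,.1263],2.55)
S={n:ctrl.get_image(n) for n in("scene","wrist")};pickle.dump(S,open("s19.pkl","wb"))
cv2.imwrite("pics/s19.png",np.hstack([cv2.resize(S["scene"]["img"][70:170,200:300],(330,384),interpolation=cv2.INTER_CUBIC),S["wrist"]["img"][:,60:480]]))
```

```text
pos [0.51   0.3593 0.1278] yaw 2.56 tilt 0.0 F [-0.6  0.8 -1.1] grip 22.0 t 27.62
shift [-0.0018  0.0043  0.005 ] spin 0.0001
```

View pics/s19.png

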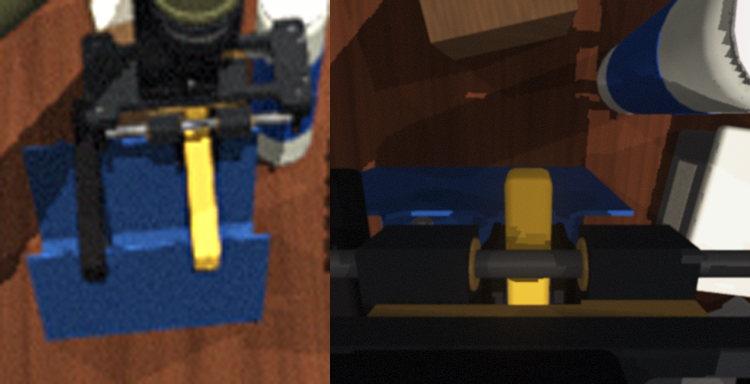

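The handle lies in its place between the teeth. Lowering the last 2 mm, opening and rising straight up.

Request:
drive_tool([
  [[0, 0, 0.006, 0, 255], [0, 0, 0.006, 0, 255], [0, 0, 0.006, 0, 170], [0, 0, 0.006, 0, 150], [0, 0, 0.006, 0, 100], [0, 0, 0.006, 0, 60], [0, 0, 0.006, 0, 0], [0, 0, 0.006, 0, 0], [0, 0, 0.006, 0, 0], [0, 0, 0.006, 0, 0], [0, 0, 0.006, 0, 0]],
])

```text
time: 29.1
position: [0.51, 0.3593, 0.126]
tool_rot: [3.141, 0.07, -0.0]
ft_force: [0.5, 0.1, 0.1]
grip_width: 0.994
```

Request:
drive_tool([
  [[0, 0, -0.03, 0, 0], [0, 0, -0.1, 0, 0], [0, 0, -0.25, 0, 0], [0, 0, -0.45, 0, 0], [0, 0, -0.65, 0, 0], [0, 0.2, -0.8, 0, 0], [0, 0.4, -0.8, 0, 0], [0, 0.6, -0.8, 0, 0], [0, 0.6, -0.8, 0, 0]],
])

```text
time: 30.22
position: [0.5197, 0.1733, 0.3679]
tool_rot: [3.138, 0.054, 0.005]
ft_force: [0.4, 1.2, 0.2]
grip_width: 1.002
```

Run:
```python
from h import *
from bench import ctrl
import pickle
s=ctrl.get_state();plan(s,[.5095,.358,.1263],2.55)
S={n:ctrl.get_image(n) for n in("scene","wrist","top")};pickle.dump(S,open("s20.pkl","wb"))
cv2.imwrite("pics/s20.png",S["scene"]["img"]);cv2.imwrite("pics/w20.png",S["wrist"]["img"]);cv2.imwrite("pics/t20.png",S["top"]["img"])
```

```text
pos [0.5197 0.1733 0.3679] yaw 1.97 tilt 0.25 F [0.4 1.2 0.2] grip 87.2 t 30.23
shift [-0.0152 -0.619   0.8033] spin -0.0032
```

View pics/s20.png

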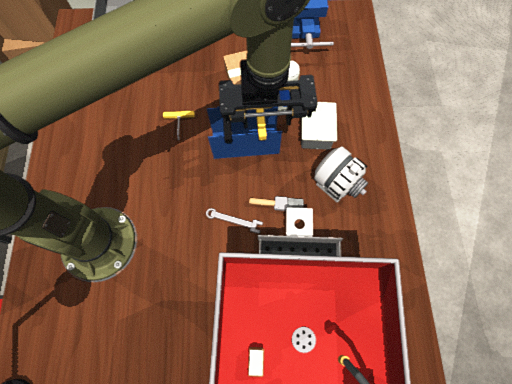

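View pics/w20.png

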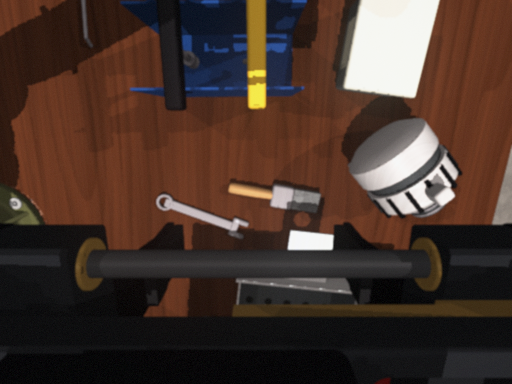

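Request:
drive_tool([
  [[0, 0.12, -0.1, 0, 0], [0, 0.24, -0.2, 0, 0], [0, 0.24, -0.2, 0, 0], [0, 0.24, -0.2, 0, 0]],
])

```text
time: 30.88
position: [0.5207, 0.1102, 0.4259]
tool_rot: [-3.139, -0.076, 0.001]
ft_force: [-0.1, 0.8, -0.6]
grip_width: 1.003
```

Run:
```python
from h import *
from bench import ctrl
import pickle
S={n:ctrl.get_image(n) for n in("scene","wrist")};pickle.dump(S,open("s21.pkl","wb"));r=S["wrist"]
hsv=cv2.cvtColor(r["img"],cv2.COLOR_BGR2HSV)
m=cv2.inRange(hsv,(18,120,60),(36,255,255));m[:, :220]=0;m[:,300:]=0;m[140:]=0
rc=cv2.minAreaRect(cv2.findNonZero(m));print(rc,[onz(r,p,.176).round(4)[:2] for p in cv2.boxPoints(rc)],onz(r,rc[0],.17))
d=pickle.load(open("d0.pkl","rb"))["scene"]["img"]
cv2.imwrite("pics/s21.png",np.hstack([cv2.resize(r["img"][0:150,150:320],(434,384),interpolation=cv2.INTER_CUBIC),cv2.resize(cv2.absdiff(d,S["scene"]["img"]),(366,384))]))
print(ctrl.get_state()["time"])
```

```text
((259.5, 30.5), (61.0, 17.0), 90.0) [array([0.5019, 0.3212]), array([0.5235, 0.3222]), array([0.5276, 0.2505]), array([0.505 , 0.2494])] [0.51440821 0.28812621 0.17      ]
30.975
```

View pics/s21.png

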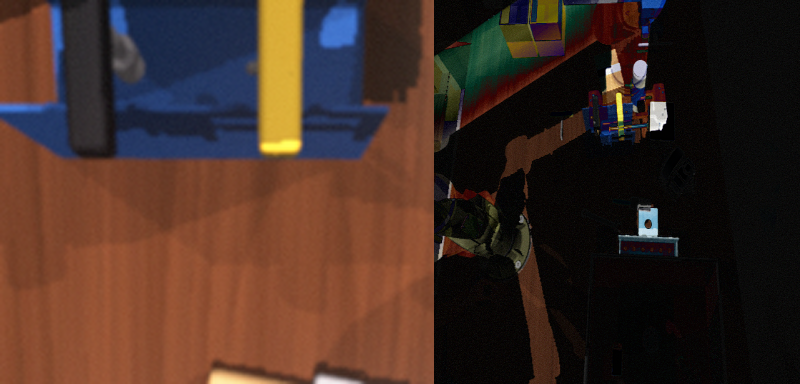

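The hook is back: its near end is at (0.516, 0.250), against (0.516, 0.252) before, with the tip visible between the plates. In the difference image, the wrench, brush and alternator show no change and only the tray has moved. Handing in.

```bash
python3 -c "
from bench import ctrl
print(ctrl.close_job())"
```

```text
the job is handed in; nothing more can be done
None
```

The tray is drawn out and the hook is back in its place on the stand; I handed the job in at about 31 s of the 54 s allowed. No verdict came back.

**What I did**
- I took the 150 mm yellow hook from the stand. The tool cannot tilt, so I pivoted the hook in the grip against the bench to lean it about 44°.
- I hooked it into the tab's hole, drew the tray out and withdrew the hook.
- I levelled the hook by pressing its handle end on the stand's near plate, then hung it back in its free place.

**What the last checks showed**
- **Tray:** the hole moved about 138 mm, measured before the hook came out. The tray was still out in the last pictures.
- **Hook:** it hangs between the teeth, with its near end within about 2 mm of where it was. The far half of the handle was outside that last picture.
- **Bystanders:** the spanner, brush and alternator show no change in the before/after scene pictures. The arm hid the stand, spray can, tub and carton in that comparison; I saw no sign that they moved.
- **Forces and gripper:** force readings stayed within about 3 N, and the gripper ended open and clear.

**What failed or disagreed**
- The first grasp closed on nothing above the handle. The real fingertips sit about 22 mm behind the reported TCP, not 14 mm ahead as stated. I used a 36 mm correction from then on, and contact with the bench confirmed it.
- My lean estimates ranged from 40° to 47°, and I worked with 44°.

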